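# Fetch the bottom film roll from the inspection spindle

## Robot

A 6-joint arm with a two-finger parallel gripper is mounted at the origin on the work surface. World frame = base frame: x ahead of the robot, y to its left, z up, the work surface at z = 0. Lengths are in m, angles in rad, forces in N, time in s.
With the tool pointing down it reaches from about 0.35 to 0.775 m from the base axis. Payload 7.3 kg.
Tool frame: the origin (TCP) lies midway between the tips of the shut fingers; the grasp point (between the pads) lies 19 mm behind it; z points along the fingers, y is the line along which they close (so a half turn about z gives the same grasp; the last joint's range is limited). The gripper opens to 92 mm and grips with 3 to 60 N. Pads are 19 mm wide; open, the fingers measure 130 mm over their backs; the gripper's body (75 mm by 190 mm) begins 47 mm behind the grasp point.
Start: joints at [-0.146, 0.342, 1.524, -0, 1.275, -0.146], TCP at [0.525, 0, 0.227] pointing down, gripper open.
Joint ranges: [-2.53, 2.53], [-0.77, 2.02], [0.04, 2.7], [-1, 4.14], [0.28, 2.66], [-3.11, 3.11]. Speed limits (rad/s): [2.57, 2.57, 3.14, 3.14, 3.14, 3.14].

## Interface

Orientations are given as [roll, pitch, yaw] about the fixed x, y, z axes, in that order (R = Rz(yaw) Ry(pitch) Rx(roll)).
In Python, from cell import robot, read_camera, camera_params, nets gives the robot as it stands. The module is installed in compiled form; this text tells all that it offers.
- The arm moves only by the tool step_arm, never from a script. Its argument "steps" is a list of rows, each an object of numbers: "x", "y", "z": the shift along the tool's x, y, z as a fraction of full scale; "rx", "ry", "rz": the turn, a rotation vector about the tool's x, y, z as a fraction of full scale; "claw": the opening, from -1 (shut) to 1 (fully open). In form: [{"x": .., "y": .., "z": .., "rx": .., "ry": .., "rz": .., "claw": ..}, ...]. A call has 1 to 12 rows; each row is the pose to reach, as a shift and turn from the pose commanded when the call began, along the tool's axes at that moment; what a row does not reach only later rows make up. Full scale, the value 1, is 750 mm for a shift and pi/4 rad for a turn. A row lasts 1/12 s, in which the tool goes at most 41.7 mm and 7.16 degrees, less where a joint would pass 70% of its speed; a pose out of reach is approached as far as the arm can. A call with a number of a shift or a turn outside -1 to 1 is refused whole. A call with a gripper value outside its range is refused whole. The fingers move at their own pace and stop on an object; "squeeze" is the grip in N (left out, the last holds). Time passes only in rows, so rows that repeat a pose let the fingers close. It gives the time, the measured TCP pose, the force, the opening and the grip force at its end, in the units of the state.
- robot.observe(): the state, without advancing time (a new reading comes with each control period).
- read_camera(name): name is "scene" or "side" or "wrist"; returns (picture, depth): 400x640x3 uint8, blue, green, red; 400x640 float32, m along the optical axis (not along the pixel's ray), 0 where there is no reading.
- camera_params(name): a dict with "fx", "fy", "cx", "cy" (pixels), "R" (3x3) and "t" (3): a world point X has camera coordinates R X + t; the wrist camera has in their place "hand_eye" (4x4, takes a point from camera to tool coordinates, whose origin is the TCP and whose axes are the flange's). Camera axes: x right, y down, z forward; pixel columns grow to the right and rows downward; lengths in m; the calibration is good to about 2 mm. A picture is of the moment at which its call begins: read the wrist's pose just before it. camera_params takes no time and is no camera call.
- robot.hand_in(): hands the job in; it is judged then, once.
Trained networks look in the newest picture that a camera, given by its name, has taken for a name from the list of things; names that differ only in an ending like _2 or _b are one class to them, and where a whole thing is asked for, a point or a joint stands for the part that bears it (a point fixed in the world has none). Each returns a list of dicts, best first, with "conf" (0 to 1); they miss things now and then, are a little off and sometimes report something else, mostly with a low value. They report only what shows in the picture. A call takes as long as a camera call. They do not tell look-alikes from the thing itself.
- nets.masks_of(camera, query): "region" (400x640 bool, what is visible of it) and "box" ([left, top, right, bottom] in pixels, round what is visible of it).
- nets.landmark_of(camera, query): "pixel" ([row, column] in pixels: a listed point, or the origin of a listed thing).
The state is a dict: "time": time; "qpos": joint angles; "qvel": joint speeds; "joint_efforts": joint torques, N m; "tool_pos": TCP position; "tool_rot": TCP orientation; "contact_force": force on the tool from outside, world axes, zero at the start; "torque": the same for the moment, N m; "opening": finger opening in m; "grip_force": force on a finger pad.
Only numpy, scipy, OpenCV 4.12 (cv2) and the standard library are available. Lean on these libraries where they do the work, as an engineer would, in place of code of your own. Each camera call takes 0.05 s, during which the arm holds its last target. There are 200 camera calls.

## Task

Take the stack on the film plate's spindle apart from the top, one piece at a time - wing nut, spacer, narrow roll - and park each lying flat on the black rubber pad, then take the wide roll at the bottom and lay it flat in the open film can. With the wide roll in its can, put the narrow roll, then the spacer, then the wing nut back on the spindle, each seated flat on the one below with the nut the right way up. Keep both film rolls level, set them down rather than drop them, and leave the loupe, the tape and the pen cup where they are.

Things in the scene. Friction and masses are not known exactly. Their poses are not given: they have to be found in the camera images.
- spindle: Fixed round aluminium film plate, 150 mm diameter, 8 mm thick, with a smooth steel stud, 10 mm diameter, upright at its centre; tapered tip 72 mm above the bench. Origin: centre of the plate's underside; z up, along the stud. At the start it carries, from the plate up: lower roll, upper roll, spacer, wing nut. Nothing is threaded: all lift straight off and slip straight on.
- can: Fixed open shallow round aluminium film can (bottom half), 100 mm outside diameter, 94 mm inside, floor 3 mm thick, rim 12 mm above the bench. Origin: centre of its underside, z up.
- pad: Fixed flat black rubber parking pad, 200 mm (its x) by 120 mm (its y), 4 mm thick, no rim. Origin: centre of its underside, z up. Big enough for nut, spacer and upper roll side by side along its x.
- lower_roll: The wanted roll: the wider film roll, at the bottom of the stack: black disc with a white core, 66 mm diameter, 22 mm high, 18 mm bore right through, about 120 g. Origin: centre of its underside, z up along the bore. At the start it lies on the plate (underside 8 mm above the bench).
- upper_roll: The narrower film roll lying on the lower one: grey disc (pale leader film) with a white core, 50 mm diameter, 18 mm high, 18 mm bore, about 60 g. Origin: centre of its underside, z up along the bore. Underside 30 mm above the bench at the start.
- spacer: Plain aluminium collar lying on the upper roll, 36 mm diameter, 14 mm high, 18 mm bore, about 30 g. Origin: centre of its underside, z up along the bore. Underside 48 mm above the bench at the start.
- wing_nut: Brass wing nut without thread, on top of the stack: round hub 26 mm diameter, 22 mm high, 16 mm bore right through; two wings along its own +x and -x, 48 mm over the tips, 8 mm thick (y), from 6 to 22 mm above its underside. About 50 g. Origin: centre of the hub's underside, z up. Underside 62 mm above the bench at the start. Grip the hub across y.
- loupe: Bystander, loose: black magnifying loupe, 42 mm diameter, 40 mm high, standing near the robot. Origin: centre of its underside.
- tape: Bystander, loose: yellow roll of splicing tape lying flat, 84 mm diameter, 19 mm high, at the far side of the work. Origin: centre of its underside.
- pen_cup: Bystander, loose: green pen cup with pens, 64 mm diameter, 60 mm high, pens to 105 mm, at the far side of the work. Origin: centre of its underside.
There are look-alikes about, which are no part of the job. Leave any pink look-alike of the lower_roll alone.

How it is judged:
On the way, in this order (a step that is already met when the one before it is completed fails the run):
1. the wing nut lies released on the pad, spacer still on the spindle (x of wing_nut in the frame of pad between -0.1 and 0.1 m and y of wing_nut in the frame of pad between -0.06 and 0.06 m and z of wing_nut in the frame of pad between 0.001 and 0.009 m and contact force between the fingers and wing_nut below 0.05 N and linear speed of wing_nut below 0.03 m/s and horizontal distance between spacer and spindle below 0.008 m and z of spacer in the frame of spindle between 0.045 and 0.052 m and angle between spacer's own z axis and vertical below 0.12 rad), for 0.2 s.
2. the spacer lies released on the pad beside the nut, the upper roll still on the spindle (x of spacer in the frame of pad between -0.1 and 0.1 m and y of spacer in the frame of pad between -0.06 and 0.06 m and z of spacer in the frame of pad between 0.001 and 0.009 m and contact force between the fingers and spacer below 0.05 N and linear speed of spacer below 0.03 m/s and x of wing_nut in the frame of pad between -0.1 and 0.1 m and y of wing_nut in the frame of pad between -0.06 and 0.06 m and z of wing_nut in the frame of pad between 0.001 and 0.009 m and horizontal distance between upper_roll and spindle below 0.008 m and z of upper_roll in the frame of spindle between 0.027 and 0.034 m and angle between upper_roll's own z axis and vertical below 0.12 rad), for 0.2 s.
3. the upper roll lies released on the pad, with the nut and the spacer (x of upper_roll in the frame of pad between -0.1 and 0.1 m and y of upper_roll in the frame of pad between -0.06 and 0.06 m and z of upper_roll in the frame of pad between 0.001 and 0.009 m and contact force between the fingers and upper_roll below 0.05 N and linear speed of upper_roll below 0.03 m/s and x of spacer in the frame of pad between -0.1 and 0.1 m and y of spacer in the frame of pad between -0.06 and 0.06 m and z of spacer in the frame of pad between 0.001 and 0.009 m and x of wing_nut in the frame of pad between -0.1 and 0.1 m and y of wing_nut in the frame of pad between -0.06 and 0.06 m and z of wing_nut in the frame of pad between 0.001 and 0.009 m), for 0.2 s.
4. the lower roll lies flat and released in the open can, the other three still on the pad (horizontal distance between lower_roll and can below 0.016 m and z of lower_roll in the frame of can between 0.001 and 0.007 m and angle between lower_roll's own z axis and vertical below 0.12 rad and contact force between the fingers and lower_roll below 0.05 N and linear speed of lower_roll below 0.03 m/s and x of upper_roll in the frame of pad between -0.1 and 0.1 m and y of upper_roll in the frame of pad between -0.06 and 0.06 m and z of upper_roll in the frame of pad between 0.001 and 0.009 m and x of spacer in the frame of pad between -0.1 and 0.1 m and y of spacer in the frame of pad between -0.06 and 0.06 m and z of spacer in the frame of pad between 0.001 and 0.009 m and x of wing_nut in the frame of pad between -0.1 and 0.1 m and y of wing_nut in the frame of pad between -0.06 and 0.06 m and z of wing_nut in the frame of pad between 0.001 and 0.009 m), for 0.2 s.
5. the upper roll is back on the spindle, flat on the plate, released (horizontal distance between upper_roll and spindle below 0.008 m and z of upper_roll in the frame of spindle between 0.005 and 0.012 m and angle between each of upper_roll, lower_roll's own z axis and vertical below 0.12 rad and contact force between the fingers and upper_roll below 0.05 N and linear speed of upper_roll below 0.03 m/s and horizontal distance between lower_roll and can below 0.016 m and z of lower_roll in the frame of can between 0.001 and 0.007 m), for 0.2 s.
6. the spacer is back on the spindle, on the roll, released (horizontal distance between each of spacer, upper_roll and spindle below 0.008 m and z of spacer in the frame of spindle between 0.023 and 0.03 m and angle between each of spacer, upper_roll, lower_roll's own z axis and vertical below 0.12 rad and z of upper_roll in the frame of spindle between 0.005 and 0.012 m and contact force between the fingers and spacer below 0.05 N and linear speed of spacer below 0.03 m/s and horizontal distance between lower_roll and can below 0.016 m and z of lower_roll in the frame of can between 0.001 and 0.007 m), for 0.2 s.
At the end, for the whole second after the job is handed in: Wide roll flat on the can floor, centred within 16 mm. On the plate, around the stud: narrow roll, spacer, wing nut upright, each within 8 mm of the stud axis, seated within -3/+4 mm of its height. All level within 7 degrees, released, at rest (all of step 6 and horizontal distance between wing_nut and spindle below 0.008 m and z of wing_nut in the frame of spindle between 0.037 and 0.044 m and angle between wing_nut's own z axis and vertical below 0.12 rad and linear speed of each of wing_nut, upper_roll, lower_roll below 0.03 m/s and contact force between the fingers and wing_nut below 0.05 N and contact force between the fingers and upper_roll below 0.05 N and contact force between the fingers and lower_roll below 0.05 N); the robot touches nothing.
It fails at once if a film roll is tipped more than about 40 degrees (angle between any of lower_roll, upper_roll's own z axis and vertical above 0.7 rad).
It fails at once if the wide roll is dropped (falls free, faster than 0.7 m/s) (linear speed of lower_roll above 0.7 m/s and contact force between the fingers and lower_roll below 0.02 N).
It fails at once if the narrow roll is dropped (falls free, faster than 0.7 m/s) (linear speed of upper_roll above 0.7 m/s and contact force between the fingers and upper_roll below 0.02 N).
It fails at once if the loupe, the tape or the pen cup is moved more than 25 mm (distance of any of loupe, tape, pen_cup from where it was at the start of the episode above 0.025 m).
It also fails if it takes over 144 s, if anything falls off the work surface, if the arm or the gripper's body presses on something with over 40 N, if the wrist force passes 120 N, or if a joint passes its speed limit or range.

## Working session

There is one attempt and no reset: what is moved stays moved. The work goes in short steps, Python scripts to look and compute and a tool call to move; the robot and the scene stay as the last step left them, time stands still between calls to the robot, and variables do not carry over. Pictures are saved under pics/ and viewed, at most 14 in all, crops included, and the job is handed in when it is done.

Besides the shell and the picture viewer there is one more tool, called after "Emit:" as name(argument=value, ...), one argument or row to a line, values as JSON. step_arm: Moves the arm, as the interface text tells. Its arguments: {"type":"object","properties":{"steps":{"type":"array","items":{"type":"object","properties":{"x":{"type":"number","minimum":-1,"maximum":1},"y":{"type":"number","minimum":-1,"maximum":1},"z":{"type":"number","minimum":-1,"maximum":1},"rx":{"type":"number","minimum":-1,"maximum":1},"ry":{"type":"number","minimum":-1,"maximum":1},"rz":{"type":"number","minimum":-1,"maximum":1},"claw":{"type":"number"}}}},"squeeze":{"type":"number"}},"required":["steps"]}

```bash
mkdir -p pics; cat > h.py <<'E'
import numpy as np, cv2
from cell import robot, read_camera, camera_params, nets
from scipy.spatial.transform import Rotation as Ro
def cloud(name):
    s=robot.observe(); im,d=read_camera(name); p=camera_params(name)
    v,u=np.mgrid[0:400,0:640]
    P=np.stack([(u-p['cx'])/p['fx']*d,(v-p['cy'])/p['fy']*d,d],-1)
    if 'R' in p: W=(P-np.array(p['t']))@np.array(p['R'])
    else:
        H=np.array(p['hand_eye']); T=P@H[:3,:3].T+H[:3,3]
        W=T@Ro.from_euler('xyz',s['tool_rot']).as_matrix().T+np.array(s['tool_pos'])
    W[d==0]=np.nan
    return im,d,W
E
python3 - <<'E'
from h import *
s=robot.observe(); print(s['tool_pos'],s['tool_rot'],s['time'],s['opening'])
for c in ['scene','wrist']:
    im,d,W=cloud(c); cv2.imwrite(f'pics/{c}0.png',im); np.savez(f'{c}0.npz',W=W)
    for q in ['spindle','can','pad','lower_roll','upper_roll','spacer','wing_nut','loupe','tape','pen_cup']:
        for m in nets.masks_of(c,q)[:2]:
            w=W[m['region']]; w=w[~np.isnan(w[:,0])]
            if len(w): print(c,q,round(m['conf'],2),m['box'],np.round(np.median(w,0),3),np.round(np.percentile(w,2,0),3),np.round(np.percentile(w,98,0),3))
E
```

```text
[5.24587463e-01 5.16813394e-05 2.26038372e-01] [-3.14006335e+00 -1.90247669e-04  1.57076678e+00] 0.0 0.09194042420780581
scene spindle 0.81 [257.8, 222.7, 346.4, 289.3] [ 0.639 -0.006  0.009] [ 0.553 -0.076  0.004] [0.685 0.061 0.011]
scene can 0.92 [404.9, 187.2, 459.9, 226.4] [0.499 0.24  0.005] [0.453 0.193 0.003] [0.549 0.286 0.014]
scene pad 0.82 [131.1, 179.3, 207.7, 245.3] [ 0.504 -0.265  0.006] [ 0.395 -0.326  0.004] [ 0.588 -0.203  0.007]
scene lower_roll 0.96 [246.6, 298.9, 295.0, 348.0] [ 0.762 -0.049  0.023] [ 0.725 -0.079  0.002] [ 0.787 -0.02   0.025]
scene lower_roll 0.71 [281.7, 180.0, 317.7, 209.3] [ 0.477 -0.012  0.023] [ 0.437 -0.042  0.004] [0.497 0.018 0.025]
scene upper_roll 0.85 [285.2, 225.2, 317.0, 247.4] [ 0.63  -0.007  0.048] [ 0.603 -0.031  0.034] [0.637 0.016 0.051]
scene spacer 0.75 [292.4, 225.7, 309.2, 240.3] [ 0.626 -0.005  0.06 ] [ 0.611 -0.025  0.05 ] [0.631 0.009 0.065]
scene wing_nut 0.83 [292.4, 207.6, 309.1, 235.3] [ 0.619 -0.008  0.081] [ 0.52  -0.02   0.002] [0.635 0.005 0.087]
scene loupe 0.25 [159.1, 235.1, 213.5, 306.4] [ 0.703 -0.168  0.04
[... 690 characters left out ...]
723 -0.067  0.   ] [ 0.784 -0.018  0.023]
wrist lower_roll 0.8 [369.3, 149.1, 433.4, 214.0] [0.597 0.008 0.029] [ 0.58  -0.038  0.008] [0.645 0.024 0.032]
wrist upper_roll 0.66 [380.6, 162.1, 426.6, 213.0] [0.601 0.004 0.047] [ 0.588 -0.031  0.035] [0.634 0.017 0.049]
wrist loupe 0.96 [155.5, 127.7, 208.4, 169.7] [0.386 0.031 0.039] [0.365 0.013 0.005] [0.4   0.048 0.041]
wrist tape 0.78 [465.3, 0.0, 555.9, 45.8] [0.704 0.153 0.018] [0.671 0.137 0.003] [0.747 0.172 0.02 ]
wrist pen_cup 0.71 [427.8, 305.8, 446.4, 327.1] [ 0.664 -0.173  0.025] [ 0.599 -0.187  0.004] [ 0.667 -0.056  0.205]
wrist pen_cup 0.4 [159.9, 128.0, 211.1, 166.5] [0.386 0.031 0.039] [0.366 0.013 0.005] [0.4   0.048 0.041]
```

```bash
python3 - <<'E'
import numpy as np, cv2
W=np.load('scene0.npz')['W'];V=np.load('wrist0.npz')['W']
# circle fits of plate, and pad outline, nut slice
for n,A in (('scene',W),('wrist',V)):
    a=A.reshape(-1,3)
    def sel(c,r,z0,z1): 
        m=(np.hypot(a[:,0]-c[0],a[:,1]-c[1])<r)&(a[:,2]>z0)&(a[:,2]<z1); return a[m][:,:2].astype(np.float32)
    for k,c,r,z0,z1 in [('plate',(.614,-.007),.1,.006,.0105),('can rim',(.5,.24),.07,.0095,.016),('uroll',(.614,-.007),.045,.042,.051),('spacer',(.614,-.007),.03,.056,.066),('nut',(.614,-.007),.04,.076,.09),('lookA',(.762,-.049),.05,.018,.03),('lookB',(.47,-.012),.05,.018,.03),('loupe',(.386,.031),.04,.035,.05)]:
        p=sel(c,r,z0,z1)
        if len(p)>5:
            q,R=cv2.minEnclosingCircle(p); print(n,k,len(p),np.round(q,4),round(R,4),'minrect',[np.round(x,4) for x in cv2.minAreaRect(p)])
m=(W[...,0]>.36)&(W[...,0]<.62)&(W[...,1]<-.18)&(W[...,1]>-.36)&(W[...,2]>.003)&(W[...,2]<.009)
im=cv2.imread('pics/scene0.png'); m&=im.max(-1)<70
p=W[m][:,:2].astype(np.float32); print('pad',m.sum(),cv2.minAreaRect(p))
w=cv2.imread('pics/wrist0.png')
cv2.imwrite('pics/both.png',np.hstack([cv2.resize(im[160:360,120:480],(800,444))])); 
E
```

```text
scene plate 2747 [ 0.6128 -0.0073] 0.0757 minrect [array([ 0.6137, -0.0076]), array([0.1474, 0.1477]), np.float64(1.9699)]
scene can rim 326 [0.4996 0.2388] 0.0515 minrect [array([0.5002, 0.2397]), array([0.0985, 0.1005]), np.float64(47.367)]
scene uroll 269 [ 0.6131 -0.0079] 0.0255 minrect [array([ 0.6174, -0.0079]), array([0.041 , 0.0486]), np.float64(2.5394)]
scene spacer 151 [ 0.6137 -0.0079] 0.0179 minrect [array([ 0.6176, -0.0075]), array([0.0272, 0.0349]), np.float64(4.3959)]
scene nut 237 [ 0.6143 -0.0066] 0.0239 minrect [array([ 0.6134, -0.0078]), array([0.0251, 0.0448]), np.float64(43.9901)]
scene lookA 1434 [ 0.7552 -0.0502] 0.0334 minrect [array([ 0.7551, -0.0497]), array([0.0654, 0.0638]), np.float64(7.4224)]
scene lookB 541 [ 0.4639 -0.0121] 0.034 minrect [array([ 0.4649, -0.0116]), array([0.0651, 0.0643]), np.float64(3.8811)]
scene loupe 148 [0.3794 0.0291] 0.0188 minrect [array([0.3799, 0.029 ]), array([0.0324, 0.0365]), np.float64(88.1735)]
wrist plate 10046 [ 0.6128 -0.008 ] 0.075 minrect [array([ 0.6129, -0.0078]), array([0.1483, 0.1489]), np.float64(43.8504)]
wrist uroll 712 [ 0.6124 -0.0076] 0.0251 minrect [array([ 0.6104, -0.0062]), array([0.0489, 0.0447]), np.float64(46.9091)]
wrist spacer 346 [ 0.6124 -0.0075] 0.0178 minrect [array([ 0.6098, -0.0047]), array([0.0348, 0.0277]), np.float64(45.0433)]
wrist nut 686 [ 0.6124 -0.0075] 0.0239 minrect [array([ 0.6121, -0.0074]), array([0.025 , 0.0445]), np.float64(43.81)]
wrist lookA 2013 [ 0.7545 -0.0503] 0.0335 minrect [array([ 0.7544, -0.0423]), array([0.0506, 0.0665]), np.float64(89.5818)]
wrist lookB 2529 [ 0.4646 -0.0123] 0.0331 minrect [array([ 0.4645, -0.012 ]), array([0.0652, 0.0638]), np.float64(88.8827)]
wrist loupe 971 [0.3798 0.029 ] 0.0179 minrect [array([0.3803, 0.0293]), array([0.0345, 0.0344]), np.float64(43.3673)]
pad 3735 ((0.48953601717948914, -0.2653232514858246), (0.20008808374404907, 0.1176881194114685), 8.086719512939453)
```

View pics/both.png

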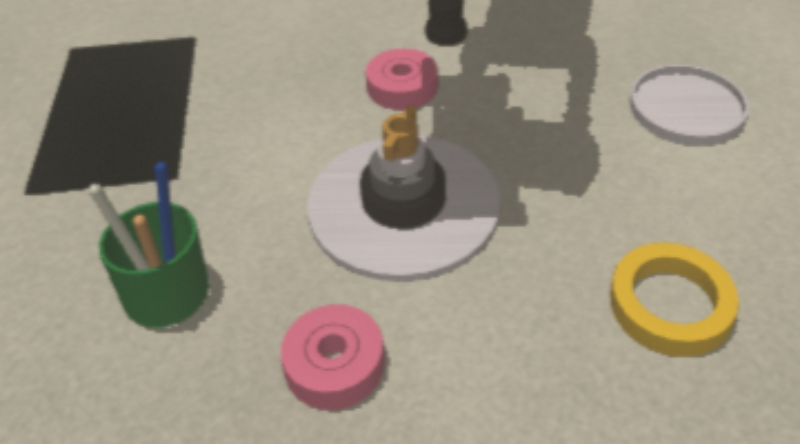

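View pics/wrist0.png

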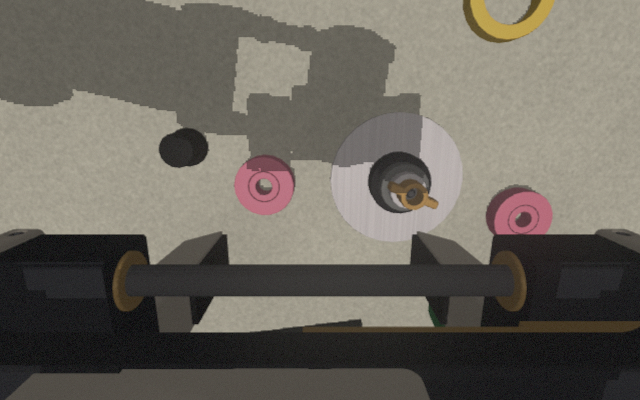

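The stack stands at crop px (400,190), with the pink look-alikes at (400,78) and (332,355), the pad at upper left and the can at upper right. The wrist view shows the nut's wings running obliquely near (413,195).

```bash
cat >> h.py <<'E'
def go(x,y,z,th=None):
    """print tool-frame shift fractions to reach world x,y,z; th = wanted world angle (deg) of closing axis"""
    s=robot.observe(); R=Ro.from_euler('xyz',s['tool_rot']).as_matrix()
    sh=R.T@(np.array([x,y,z])-np.array(s['tool_pos']))/.75
    cur=np.degrees(np.arctan2(R[1,1],R[0,1]))
    out=dict(sh=np.round(sh,4),cur=round(cur,2))
    if th is not None: out['rz']=round(-((th-cur+90)%180-90)/45,4)
    print(out)
def st():
    s=robot.observe(); print(round(s['time'],2),np.round(s['tool_pos'],4),np.round(s['tool_rot'],3),'open',round(s['opening'],4),'grip',round(s['grip_force'],2),'q',np.round(s['qpos'],2))
E
python3 - <<'E'
from h import *
for n in ('scene0','wrist0'):
    a=np.load(n+'.npz')['W'].reshape(-1,3); d=a[:,:2]-[.6124,-.0076]; r=np.hypot(*d.T)
    m=(r<.026)&(r>.017)&(a[:,2]>.079)&(a[:,2]<.09)
    t=np.arctan2(d[m,1],d[m,0]); print(n,m.sum(),np.degrees(np.angle(np.exp(2j*t).mean())/2), sorted(np.round(np.degrees(t)))[::5], np.percentile(a[m,2],50))
E
```

```text
scene0 45 -20.996175002840147 [np.float64(-33.0), np.float64(-26.0), np.float64(-22.0), np.float64(-19.0), np.float64(-15.0), np.float64(-13.0), np.float64(-10.0), np.float64(151.0), np.float64(157.0)] 0.08445947905798402
wrist0 136 -22.04400676199054 [np.float64(-34.0), np.float64(-31.0), np.float64(-29.0), np.float64(-27.0), np.float64(-25.0), np.float64(-23.0), np.float64(-21.0), np.float64(-19.0), np.float64(-18.0), np.float64(-16.0), np.float64(-14.0), np.float64(-12.0), np.float64(145.0), np.float64(148.0), np.float64(150.0), np.float64(151.0), np.float64(153.0), np.float64(154.0), np.float64(156.0), np.float64(157.0), np.float64(159.0), np.float64(160.0), np.float64(161.0), np.float64(163.0), np.float64(164.0), np.float64(165.0), np.float64(167.0), np.float64(171.0)] 0.08358506677141936
```

Emit:
step_arm(
  steps=[
    {"rz": -0.745},
    {"rz": -0.745},
    {"rz": -0.745},
    {"rz": -0.745},
    {"x": -0.0101, "y": 0.117, "rz": -0.745},
    {"x": -0.0101, "y": 0.117, "rz": -0.745},
    {"x": -0.0101, "y": 0.117, "z": 0.141, "rz": -0.745},
    {"x": -0.0101, "y": 0.117, "z": 0.141, "rz": -0.745},
    {"x": -0.0101, "y": 0.117, "z": 0.141, "rz": -0.745},
    {"x": -0.0101, "y": 0.117, "z": 0.141, "rz": -0.745},
  ],
)

```text
$.steps[0]: bad value
```

Emit:
step_arm(
  steps=[
    {"rz": -0.744},
    {"rz": -0.744},
    {"rz": -0.744},
    {"rz": -0.744},
    {"rz": -0.744},
    {"rz": -0.744},
    {"rz": -0.744},
    {"rz": -0.744},
  ],
)

```text
$.steps[0]: bad value
```

```bash
python3 -c "
from h import *
st(); go(.6124,-.0076,.067,67)
go(.4895-.0673,-.2653-.0096,.12,98)"
```

```text
1.1 [0.525  0.     0.2267] [ 3.142 -0.     1.571] open 0.0917 grip 0.0 q [-0.15  0.34  1.52  0.    1.28 -0.15]
{'sh': array([-0.0101,  0.1165,  0.213 ]), 'cur': np.float64(-0.0), 'rz': np.float64(-1.4889)}
{'sh': array([-0.3665, -0.1371,  0.1423]), 'cur': np.float64(-0.0), 'rz': np.float64(1.8222)}
```

Emit:
step_arm(
  steps=[
    {"x": 0, "y": 0, "z": 0, "rx": 0, "ry": 0, "rz": -0.745, "claw": 1},
    {"x": 0, "y": 0, "z": 0, "rx": 0, "ry": 0, "rz": -0.745, "claw": 1},
    {"x": -0.0101, "y": 0.117, "z": 0, "rx": 0, "ry": 0, "rz": -0.745, "claw": 1},
    {"x": -0.0101, "y": 0.117, "z": 0, "rx": 0, "ry": 0, "rz": -0.745, "claw": 1},
    {"x": -0.0101, "y": 0.117, "z": 0, "rx": 0, "ry": 0, "rz": -0.745, "claw": 1},
    {"x": -0.0101, "y": 0.117, "z": 0.141, "rx": 0, "ry": 0, "rz": -0.745, "claw": 1},
    {"x": -0.0101, "y": 0.117, "z": 0.141, "rx": 0, "ry": 0, "rz": -0.745, "claw": 1},
    {"x": -0.0101, "y": 0.117, "z": 0.141, "rx": 0, "ry": 0, "rz": -0.745, "claw": 1},
    {"x": -0.0101, "y": 0.117, "z": 0.141, "rx": 0, "ry": 0, "rz": -0.745, "claw": 1},
  ],
)

```text
time: 1.85
tool_pos: [0.6093, -0.0071, 0.115]
tool_rot: [-3.133, -0.007, 2.156]
contact_force: [-0.2, -0.1, -0.6]
opening: 0.0918
grip_force: 0.0
```

Emit:
step_arm(
  steps=[
    {"x": 0, "y": 0, "z": 0, "rx": 0, "ry": 0, "rz": -0.744, "claw": 0.4},
    {"x": 0, "y": 0, "z": 0, "rx": 0, "ry": 0, "rz": -0.744, "claw": 0.4},
    {"x": 0, "y": 0, "z": 0, "rx": 0, "ry": 0, "rz": -0.744, "claw": 0.4},
    {"x": 0, "y": 0, "z": 0, "rx": 0, "ry": 0, "rz": -0.744, "claw": 0.4},
    {"x": 0, "y": 0, "z": 0, "rx": 0, "ry": 0, "rz": -0.744, "claw": 0.4},
    {"x": 0, "y": 0, "z": 0, "rx": 0, "ry": 0, "rz": -0.744, "claw": 0.4},
    {"x": 0, "y": 0, "z": 0, "rx": 0, "ry": 0, "rz": -0.744, "claw": 0.4},
    {"x": 0, "y": 0, "z": 0, "rx": 0, "ry": 0, "rz": -0.744, "claw": 0.4},
  ],
)

```text
time: 2.52
tool_pos: [0.6133, -0.0076, 0.1221]
tool_rot: [3.141, 0.002, 2.738]
contact_force: [0.8, -0.9, -0.6]
opening: 0.0641
grip_force: 0.0
```

```bash
python3 -c "
from h import *
st(); go(.6124,-.0076,.067,67)
im,d,W=cloud('wrist'); cv2.imwrite('pics/w1.png',im)"
```

```text
2.52 [ 0.6133 -0.0076  0.1221] [3.141e+00 2.000e-03 2.738e+00] open 0.0641 grip 0.0 q [-0.14  0.59  1.41 -0.    1.13 -1.3 ]
{'sh': array([ 0.0013, -0.0005,  0.0735]), 'cur': np.float64(66.85), 'rz': np.float64(-0.0033)}
```

View pics/w1.png

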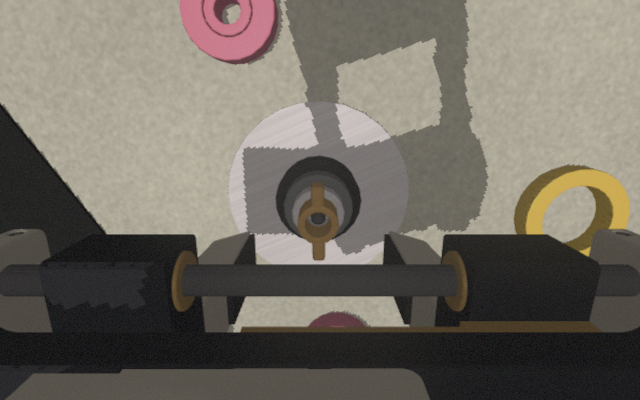

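The nut's wings run straight up the picture at column 318, midway between the fingers, so the aim is good.

Emit:
step_arm(
  steps=[
    {"x": 0.001, "y": 0, "z": 0.04, "rx": 0, "ry": 0, "rz": 0, "claw": 0.4},
    {"x": 0.001, "y": 0, "z": 0.0725, "rx": 0, "ry": 0, "rz": 0, "claw": 0.4},
    {"x": 0.001, "y": 0, "z": 0.0725, "rx": 0, "ry": 0, "rz": 0, "claw": 0.4},
    {"x": 0.001, "y": 0, "z": 0.0725, "rx": 0, "ry": 0, "rz": 0, "claw": -1},
    {"x": 0.001, "y": 0, "z": 0.0725, "rx": 0, "ry": 0, "rz": 0, "claw": -1},
    {"x": 0.001, "y": 0, "z": 0.0725, "rx": 0, "ry": 0, "rz": 0, "claw": -1},
    {"x": 0.001, "y": 0, "z": 0.0725, "rx": 0, "ry": 0, "rz": 0, "claw": -1},
    {"x": 0.001, "y": 0, "z": 0.0725, "rx": 0, "ry": 0, "rz": 0, "claw": -1},
    {"x": 0.001, "y": 0, "z": 0.0725, "rx": 0, "ry": 0, "rz": 0, "claw": -1},
    {"x": 0.001, "y": 0, "z": 0.0725, "rx": 0, "ry": 0, "rz": 0, "claw": -1},
    {"x": 0.001, "y": 0, "z": 0.0725, "rx": 0, "ry": 0, "rz": 0, "claw": -1},
    {"x": 0.001, "y": 0, "z": 0.0725, "rx": 0, "ry": 0, "rz": 0, "claw": -1},
  ],
  squeeze=15,
)

```text
time: 3.57
tool_pos: [0.6123, -0.0073, 0.0672]
tool_rot: [3.141, 0.001, 2.74]
contact_force: [-1.3, -0.4, 4.3]
opening: 0.0251
grip_force: 15.0
```

```bash
python3 -c "
from h import *
st(); go(.4895-.0673,-.2653-.0096,.068,98)"
```

```text
3.57 [ 0.6123 -0.0073  0.0672] [3.141e+00 1.000e-03 2.740e+00] open 0.0251 grip 15.0 q [-0.14  0.66  1.47 -0.    1.02 -1.31]
{'sh': array([ 0.094 , -0.4275, -0.0012]), 'cur': np.float64(67.01), 'rz': np.float64(-0.6888)}
```

Emit:
step_arm(
  steps=[
    {"x": 0, "y": 0, "z": -0.04, "rx": 0, "ry": 0, "rz": 0, "claw": -1},
    {"x": 0, "y": 0, "z": -0.08, "rx": 0, "ry": 0, "rz": 0, "claw": -1},
    {"x": 0.01, "y": -0.046, "z": -0.08, "rx": 0, "ry": 0, "rz": -0.1, "claw": -1},
    {"x": 0.02, "y": -0.093, "z": -0.08, "rx": 0, "ry": 0, "rz": -0.2, "claw": -1},
    {"x": 0.031, "y": -0.14, "z": -0.08, "rx": 0, "ry": 0, "rz": -0.3, "claw": -1},
    {"x": 0.042, "y": -0.19, "z": -0.08, "rx": 0, "ry": 0, "rz": -0.4, "claw": -1},
    {"x": 0.053, "y": -0.24, "z": -0.08, "rx": 0, "ry": 0, "rz": -0.5, "claw": -1},
    {"x": 0.064, "y": -0.29, "z": -0.08, "rx": 0, "ry": 0, "rz": -0.6, "claw": -1},
    {"x": 0.075, "y": -0.34, "z": -0.08, "rx": 0, "ry": 0, "rz": -0.689, "claw": -1},
    {"x": 0.085, "y": -0.385, "z": -0.08, "rx": 0, "ry": 0, "rz": -0.689, "claw": -1},
    {"x": 0.094, "y": -0.4275, "z": -0.08, "rx": 0, "ry": 0, "rz": -0.689, "claw": -1},
    {"x": 0.094, "y": -0.4275, "z": -0.08, "rx": 0, "ry": 0, "rz": -0.689, "claw": -1},
  ],
)

```text
time: 4.57
tool_pos: [0.4191, -0.279, 0.1265]
tool_rot: [-3.14, -0.001, -3.006]
contact_force: [0.6, -1.0, -0.4]
opening: 0.025
grip_force: 15.0
```

```bash
python3 -c "
from h import *
im,d,W=cloud('wrist'); cv2.imwrite('pics/w2.png',im)
p=W[(im.max(-1)<80)&(abs(W[...,2]-.004)<.004)&(W[...,1]<-.18)]; print(len(p),p.min(0),p.max(0))
st(); go(.4895-.0673,-.2653-.0096,.0095,98)"
```

```text
11726 [ 0.38120857 -0.33749078  0.0012577 ] [ 0.551917   -0.21133072  0.00662046]
4.62 [ 0.4204 -0.2769  0.1265] [-3.142 -0.    -3.006] open 0.0248 grip 15.0 q [-0.73  0.41  1.73 -0.    1.01 -2.44]
{'sh': array([-0.0028,  0.0024,  0.156 ]), 'cur': np.float64(97.74), 'rz': np.float64(-0.0057)}
```

View pics/w2.png

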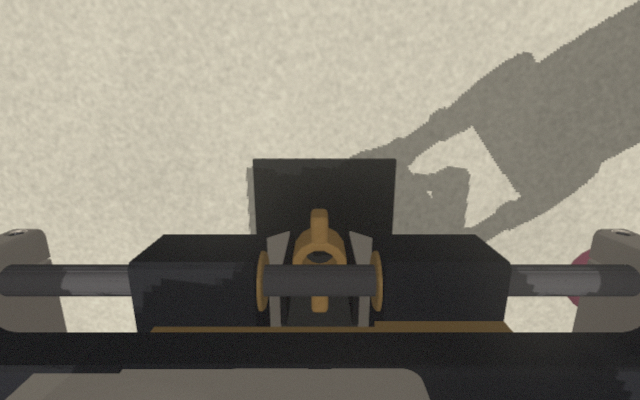

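The nut is held upright, and the pad lies below it, aligned, at columns 253-395.

Emit:
step_arm(
  steps=[
    {"x": -0.002, "y": 0.001, "z": 0.05, "rx": 0, "ry": 0, "rz": 0, "claw": -1},
    {"x": -0.002, "y": 0.001, "z": 0.1, "rx": 0, "ry": 0, "rz": 0, "claw": -1},
    {"x": -0.002, "y": 0.001, "z": 0.135, "rx": 0, "ry": 0, "rz": 0, "claw": -1},
    {"x": -0.002, "y": 0.001, "z": 0.145, "rx": 0, "ry": 0, "rz": 0, "claw": -1},
    {"x": -0.002, "y": 0.001, "z": 0.15, "rx": 0, "ry": 0, "rz": 0, "claw": -1},
    {"x": -0.002, "y": 0.001, "z": 0.153, "rx": 0, "ry": 0, "rz": 0, "claw": -1},
    {"x": -0.002, "y": 0.001, "z": 0.1555, "rx": 0, "ry": 0, "rz": 0, "claw": -1},
    {"x": -0.002, "y": 0.001, "z": 0.1555, "rx": 0, "ry": 0, "rz": 0, "claw": -1},
  ],
)

```text
time: 5.28
tool_pos: [0.4242, -0.2743, 0.0111]
tool_rot: [-3.14, 0.002, -3.001]
contact_force: [0.4, -0.0, 0.1]
opening: 0.0248
grip_force: 15.0
```

Emit:
step_arm(
  steps=[
    {"x": 0, "y": 0, "z": 0, "rx": 0, "ry": 0, "rz": 0, "claw": 0},
    {"x": 0, "y": 0, "z": 0, "rx": 0, "ry": 0, "rz": 0, "claw": 0},
    {"x": 0, "y": 0, "z": 0, "rx": 0, "ry": 0, "rz": 0, "claw": 0},
    {"x": 0, "y": 0, "z": 0, "rx": 0, "ry": 0, "rz": 0, "claw": 0},
    {"x": 0, "y": 0, "z": 0, "rx": 0, "ry": 0, "rz": 0, "claw": 0},
    {"x": 0, "y": 0, "z": -0.04, "rx": 0, "ry": 0, "rz": 0, "claw": 0},
    {"x": 0, "y": 0, "z": -0.09, "rx": 0, "ry": 0, "rz": 0, "claw": 0},
    {"x": 0, "y": 0, "z": -0.14, "rx": 0, "ry": 0, "rz": 0, "claw": 0},
    {"x": 0, "y": 0, "z": -0.14, "rx": 0, "ry": 0, "rz": 0, "claw": 0},
    {"x": 0, "y": 0, "z": -0.14, "rx": 0, "ry": 0, "rz": 0, "claw": 0},
  ],
)

```text
time: 6.12
tool_pos: [0.4244, -0.2749, 0.1171]
tool_rot: [-3.138, 0.004, -3.002]
contact_force: [-0.5, -0.4, -1.1]
opening: 0.046
grip_force: 0.0
```

```bash
python3 -c "
from h import *
im,d,W=cloud('scene'); cv2.imwrite('pics/s2.png',im[100:360,80:480])
a=W.reshape(-1,3); m=(abs(a[:,0]-.42)<.06)&(abs(a[:,1]+.275)<.05)&(a[:,2]>.012)&(a[:,2]<.04); print(m.sum(),np.percentile(a[m],[1,50,99],0).round(4))
m=(abs(a[:,0]-.612)<.05)&(abs(a[:,1]+.007)<.05)&(a[:,2]>.056)&(a[:,2]<.067);print(cv2.minEnclosingCircle(a[m][:,:2].astype(np.float32)))
st(); go(.6124,-.0076,.115,98)"
```

```text
170 [[ 0.4044 -0.2863  0.0124]
 [ 0.4309 -0.2712  0.0243]
 [ 0.4492 -0.2612  0.0288]]
((0.6129555702209473, -0.007897565141320229), 0.01902981847524643)
6.17 [ 0.4234 -0.274   0.1154] [-3.140e+00  1.000e-03 -3.002e+00] open 0.0462 grip 0.0 q [-0.73  0.43  1.74  0.    0.98 -2.44]
{'sh': array([-0.299 ,  0.3167,  0.0005]), 'cur': np.float64(98.01), 'rz': np.float64(0.0002)}
```

Emit:
step_arm(
  steps=[
    {"x": -0.037, "y": 0.04, "z": 0, "rx": 0, "ry": 0, "rz": 0, "claw": 0.4},
    {"x": -0.075, "y": 0.079, "z": 0, "rx": 0, "ry": 0, "rz": 0, "claw": 0.4},
    {"x": -0.112, "y": 0.119, "z": 0, "rx": 0, "ry": 0, "rz": 0, "claw": 0.4},
    {"x": -0.15, "y": 0.158, "z": 0, "rx": 0, "ry": 0, "rz": 0, "claw": 0.4},
    {"x": -0.187, "y": 0.198, "z": 0, "rx": 0, "ry": 0, "rz": 0, "claw": 0.4},
    {"x": -0.224, "y": 0.238, "z": 0, "rx": 0, "ry": 0, "rz": 0, "claw": 0.4},
    {"x": -0.262, "y": 0.277, "z": 0, "rx": 0, "ry": 0, "rz": 0, "claw": 0.4},
    {"x": -0.299, "y": 0.317, "z": 0, "rx": 0, "ry": 0, "rz": 0, "claw": 0.4},
    {"x": -0.299, "y": 0.317, "z": 0, "rx": 0, "ry": 0, "rz": 0, "claw": 0.4},
    {"x": -0.299, "y": 0.317, "z": 0, "rx": 0, "ry": 0, "rz": 0, "claw": 0.4},
    {"x": -0.299, "y": 0.317, "z": 0, "rx": 0, "ry": 0, "rz": 0, "claw": 0.4},
  ],
)

```text
time: 7.08
tool_pos: [0.6111, -0.0071, 0.113]
tool_rot: [3.141, -0.004, -3.001]
contact_force: [0.4, 0.5, 0.2]
opening: 0.0641
grip_force: 0.0
```

```bash
python3 -c "
from h import *
st(); go(.6127,-.0076,.0515,98)"
```

```text
7.08 [ 0.6111 -0.0071  0.113 ] [ 3.141 -0.004 -3.001] open 0.0641 grip 0.0 q [-0.14  0.6   1.42 -0.    1.12 -1.85]
{'sh': array([-0.0024, -0.001 ,  0.082 ]), 'cur': np.float64(98.05), 'rz': np.float64(0.0012)}
```

Emit:
step_arm(
  steps=[
    {"x": 0, "y": 0, "z": 0.04, "rx": 0, "ry": 0, "rz": 0, "claw": 0.4},
    {"x": 0, "y": 0, "z": 0.084, "rx": 0, "ry": 0, "rz": 0, "claw": 0.4},
    {"x": 0, "y": 0, "z": 0.084, "rx": 0, "ry": 0, "rz": 0, "claw": 0.4},
    {"x": 0, "y": 0, "z": 0.084, "rx": 0, "ry": 0, "rz": 0, "claw": 0.4},
    {"x": 0, "y": 0, "z": 0.084, "rx": 0, "ry": 0, "rz": 0, "claw": -1},
    {"x": 0, "y": 0, "z": 0.084, "rx": 0, "ry": 0, "rz": 0, "claw": -1},
    {"x": 0, "y": 0, "z": 0.084, "rx": 0, "ry": 0, "rz": 0, "claw": -1},
    {"x": 0, "y": 0, "z": 0.084, "rx": 0, "ry": 0, "rz": 0, "claw": -1},
    {"x": 0, "y": 0, "z": 0.084, "rx": 0, "ry": 0, "rz": 0, "claw": -1},
    {"x": 0, "y": 0, "z": 0.084, "rx": 0, "ry": 0, "rz": 0, "claw": -1},
    {"x": 0, "y": 0, "z": 0.084, "rx": 0, "ry": 0, "rz": 0, "claw": -1},
  ],
)

```text
time: 8.0
tool_pos: [0.6127, -0.0073, 0.053]
tool_rot: [-3.141, 0.002, -3.002]
contact_force: [-1.7, 1.2, 5.8]
opening: 0.0349
grip_force: 15.0
```

```bash
python3 -c "
from h import *
st(); go(.4895-.0099,-.2653-.0014,.052,98)"
```

```text
8.0 [ 0.6127 -0.0073  0.053 ] [-3.141e+00  2.000e-03 -3.002e+00] open 0.0349 grip 15.0 q [-0.14  0.67  1.48 -0.    0.99 -1.85]
{'sh': array([ 0.224 , -0.3177,  0.0012]), 'cur': np.float64(98.01), 'rz': np.float64(0.0003)}
```

Emit:
step_arm(
  steps=[
    {"x": 0, "y": 0, "z": -0.038, "rx": 0, "ry": 0, "rz": 0, "claw": -1},
    {"x": 0, "y": 0, "z": -0.075, "rx": 0, "ry": 0, "rz": 0, "claw": -1},
    {"x": 0.028, "y": -0.04, "z": -0.075, "rx": 0, "ry": 0, "rz": 0, "claw": -1},
    {"x": 0.056, "y": -0.08, "z": -0.075, "rx": 0, "ry": 0, "rz": 0, "claw": -1},
    {"x": 0.084, "y": -0.12, "z": -0.075, "rx": 0, "ry": 0, "rz": 0, "claw": -1},
    {"x": 0.112, "y": -0.16, "z": -0.075, "rx": 0, "ry": 0, "rz": 0, "claw": -1},
    {"x": 0.14, "y": -0.2, "z": -0.075, "rx": 0, "ry": 0, "rz": 0, "claw": -1},
    {"x": 0.168, "y": -0.24, "z": -0.075, "rx": 0, "ry": 0, "rz": 0, "claw": -1},
    {"x": 0.196, "y": -0.28, "z": -0.075, "rx": 0, "ry": 0, "rz": 0, "claw": -1},
    {"x": 0.224, "y": -0.318, "z": -0.075, "rx": 0, "ry": 0, "rz": 0, "claw": -1},
    {"x": 0.224, "y": -0.318, "z": -0.075, "rx": 0, "ry": 0, "rz": 0, "claw": -1},
    {"x": 0.224, "y": -0.318, "z": -0.075, "rx": 0, "ry": 0, "rz": 0, "claw": -1},
  ],
)

```text
time: 9.0
tool_pos: [0.4782, -0.2683, 0.1081]
tool_rot: [3.141, -0.0, -3.005]
contact_force: [-0.1, 0.1, -0.6]
opening: 0.0352
grip_force: 15.0
```

```bash
python3 -c "
from h import *
st(); go(.4895-.0099,-.2653-.0014,.01,98)"
```

```text
9.0 [ 0.4782 -0.2683  0.1081] [ 3.141 -0.    -3.005] open 0.0352 grip 15.0 q [-0.65  0.51  1.62  0.    1.02 -2.36]
{'sh': array([-0.0021,  0.0018,  0.1308]), 'cur': np.float64(97.8), 'rz': np.float64(-0.0044)}
```

Emit:
step_arm(
  steps=[
    {"x": 0, "y": 0, "z": 0.05, "rx": 0, "ry": 0, "rz": 0, "claw": -1},
    {"x": 0, "y": 0, "z": 0.09, "rx": 0, "ry": 0, "rz": 0, "claw": -1},
    {"x": 0, "y": 0, "z": 0.115, "rx": 0, "ry": 0, "rz": 0, "claw": -1},
    {"x": 0, "y": 0, "z": 0.123, "rx": 0, "ry": 0, "rz": 0, "claw": -1},
    {"x": 0, "y": 0, "z": 0.128, "rx": 0, "ry": 0, "rz": 0, "claw": -1},
    {"x": 0, "y": 0, "z": 0.131, "rx": 0, "ry": 0, "rz": 0, "claw": -1},
    {"x": 0, "y": 0, "z": 0.132, "rx": 0, "ry": 0, "rz": 0, "claw": -1},
    {"x": 0, "y": 0, "z": 0.132, "rx": 0, "ry": 0, "rz": 0, "claw": -1},
  ],
)

```text
time: 9.67
tool_pos: [0.4799, -0.267, 0.0103]
tool_rot: [-3.14, 0.002, -3.001]
contact_force: [0.9, -0.1, -0.7]
opening: 0.0345
grip_force: 15.0
```

Emit:
step_arm(
  steps=[
    {"x": 0, "y": 0, "z": 0, "rx": 0, "ry": 0, "rz": 0, "claw": 0.1},
    {"x": 0, "y": 0, "z": 0, "rx": 0, "ry": 0, "rz": 0, "claw": 0.1},
    {"x": 0, "y": 0, "z": 0, "rx": 0, "ry": 0, "rz": 0, "claw": 0.1},
    {"x": 0, "y": 0, "z": 0, "rx": 0, "ry": 0, "rz": 0, "claw": 0.1},
    {"x": 0, "y": 0, "z": 0, "rx": 0, "ry": 0, "rz": 0, "claw": 0.1},
    {"x": 0, "y": 0, "z": -0.04, "rx": 0, "ry": 0, "rz": 0, "claw": 0.1},
    {"x": 0, "y": 0, "z": -0.08, "rx": 0, "ry": 0, "rz": 0, "claw": 0.1},
    {"x": 0, "y": 0, "z": -0.12, "rx": 0, "ry": 0, "rz": 0, "claw": 0.1},
    {"x": 0, "y": 0, "z": -0.12, "rx": 0, "ry": 0, "rz": 0, "claw": 0.1},
    {"x": 0, "y": 0, "z": -0.12, "rx": 0, "ry": 0, "rz": 0, "claw": 0.1},
  ],
)

```text
time: 10.5
tool_pos: [0.48, -0.2675, 0.101]
tool_rot: [-3.139, 0.003, -3.002]
contact_force: [-1.4, 0.3, 0.5]
opening: 0.0505
grip_force: 0.0
```

```bash
cat >> h.py <<'E'
def circ(W,x,y,r,z0,z1):
    a=W.reshape(-1,3); m=(np.hypot(a[:,0]-x,a[:,1]-y)<r)&(a[:,2]>z0)&(a[:,2]<z1)
    c,R=cv2.minEnclosingCircle(a[m][:,:2].astype(np.float32)); print(m.sum(),np.round(c,4),round(R,4),'z50',round(np.median(a[m,2]),4))
E
python3 -c "
from h import *
st(); go(.6127,-.0076,.1,98)
im,d,W=cloud('scene'); circ(W,.4796,-.2667,.03,.01,.03); circ(W,.612,-.0077,.04,.042,.052)"
```

```text
10.5 [ 0.48   -0.2675  0.101 ] [-3.139e+00  3.000e-03 -3.002e+00] open 0.0505 grip 0.0 q [-0.65  0.51  1.63  0.    0.99 -2.36]
{'sh': array([-0.2234,  0.3185,  0.0011]), 'cur': np.float64(98.01), 'rz': np.float64(0.0002)}
216 [ 0.4789 -0.2656] 0.02 z50 0.0183
494 [ 0.6129 -0.008 ] 0.0255 z50 0.0491
```

Emit:
step_arm(
  steps=[
    {"x": -0.028, "y": 0.04, "z": 0, "rx": 0, "ry": 0, "rz": 0, "claw": 0.7},
    {"x": -0.056, "y": 0.08, "z": 0, "rx": 0, "ry": 0, "rz": 0, "claw": 0.7},
    {"x": -0.084, "y": 0.12, "z": 0, "rx": 0, "ry": 0, "rz": 0, "claw": 0.7},
    {"x": -0.112, "y": 0.16, "z": 0, "rx": 0, "ry": 0, "rz": 0, "claw": 0.7},
    {"x": -0.14, "y": 0.2, "z": 0, "rx": 0, "ry": 0, "rz": 0, "claw": 0.7},
    {"x": -0.168, "y": 0.24, "z": 0, "rx": 0, "ry": 0, "rz": 0, "claw": 0.7},
    {"x": -0.196, "y": 0.28, "z": 0, "rx": 0, "ry": 0, "rz": 0, "claw": 0.7},
    {"x": -0.2235, "y": 0.3185, "z": 0, "rx": 0, "ry": 0, "rz": 0, "claw": 0.7},
    {"x": -0.2235, "y": 0.3185, "z": 0, "rx": 0, "ry": 0, "rz": 0, "claw": 0.7},
    {"x": -0.2235, "y": 0.3185, "z": 0, "rx": 0, "ry": 0, "rz": 0, "claw": 0.7},
    {"x": -0.2235, "y": 0.3185, "z": 0, "rx": 0, "ry": 0, "rz": 0, "claw": 0.7},
  ],
)

```text
time: 11.47
tool_pos: [0.6108, -0.0071, 0.0977]
tool_rot: [3.141, -0.003, -3.001]
contact_force: [0.7, -0.2, 0.0]
opening: 0.0783
grip_force: 0.0
```

```bash
python3 -c "
from h import *
st(); go(.6127,-.0076,.035,98)"
```

```text
11.47 [ 0.6108 -0.0071  0.0977] [ 3.141e+00 -3.000e-03 -3.001e+00] open 0.0783 grip 0.0 q [-0.14  0.62  1.44 -0.    1.08 -1.85]
{'sh': array([-0.0027, -0.0011,  0.0836]), 'cur': np.float64(98.04), 'rz': np.float64(0.001)}
```

Emit:
step_arm(
  steps=[
    {"x": 0, "y": 0, "z": 0.04, "rx": 0, "ry": 0, "rz": 0, "claw": 0.7},
    {"x": 0, "y": 0, "z": 0.085, "rx": 0, "ry": 0, "rz": 0, "claw": 0.7},
    {"x": 0, "y": 0, "z": 0.085, "rx": 0, "ry": 0, "rz": 0, "claw": 0.7},
    {"x": 0, "y": 0, "z": 0.085, "rx": 0, "ry": 0, "rz": 0, "claw": 0.7},
    {"x": 0, "y": 0, "z": 0.085, "rx": 0, "ry": 0, "rz": 0, "claw": -1},
    {"x": 0, "y": 0, "z": 0.085, "rx": 0, "ry": 0, "rz": 0, "claw": -1},
    {"x": 0, "y": 0, "z": 0.085, "rx": 0, "ry": 0, "rz": 0, "claw": -1},
    {"x": 0, "y": 0, "z": 0.085, "rx": 0, "ry": 0, "rz": 0, "claw": -1},
    {"x": 0, "y": 0, "z": 0.085, "rx": 0, "ry": 0, "rz": 0, "claw": -1},
    {"x": 0, "y": 0, "z": 0.085, "rx": 0, "ry": 0, "rz": 0, "claw": -1},
    {"x": 0, "y": 0, "z": 0.085, "rx": 0, "ry": 0, "rz": 0, "claw": -1},
  ],
  squeeze=20,
)

```text
time: 12.38
tool_pos: [0.6124, -0.007, 0.0366]
tool_rot: [-3.141, 0.002, -3.002]
contact_force: [-1.4, 0.2, 6.1]
opening: 0.0495
grip_force: 20.0
```

```bash
python3 -c "
from h import *
st(); go(.4895+.0574,-.2653+.0081,.1,98)"
```

```text
12.38 [ 0.6124 -0.007   0.0366] [-3.141e+00  2.000e-03 -3.002e+00] open 0.0495 grip 20.0 q [-0.14  0.69  1.49 -0.    0.95 -1.85]
{'sh': array([ 0.1329, -0.3181, -0.0845]), 'cur': np.float64(98.02), 'rz': np.float64(0.0005)}
```

Emit:
step_arm(
  steps=[
    {"x": 0, "y": 0, "z": -0.03, "rx": 0, "ry": 0, "rz": 0, "claw": -1},
    {"x": 0, "y": 0, "z": -0.06, "rx": 0, "ry": 0, "rz": 0, "claw": -1},
    {"x": 0, "y": 0, "z": -0.09, "rx": 0, "ry": 0, "rz": 0, "claw": -1},
    {"x": 0.017, "y": -0.04, "z": -0.09, "rx": 0, "ry": 0, "rz": 0, "claw": -1},
    {"x": 0.035, "y": -0.083, "z": -0.09, "rx": 0, "ry": 0, "rz": 0, "claw": -1},
    {"x": 0.055, "y": -0.13, "z": -0.09, "rx": 0, "ry": 0, "rz": 0, "claw": -1},
    {"x": 0.075, "y": -0.18, "z": -0.09, "rx": 0, "ry": 0, "rz": 0, "claw": -1},
    {"x": 0.095, "y": -0.228, "z": -0.09, "rx": 0, "ry": 0, "rz": 0, "claw": -1},
    {"x": 0.115, "y": -0.275, "z": -0.09, "rx": 0, "ry": 0, "rz": 0, "claw": -1},
    {"x": 0.133, "y": -0.318, "z": -0.09, "rx": 0, "ry": 0, "rz": 0, "claw": -1},
    {"x": 0.133, "y": -0.318, "z": -0.09, "rx": 0, "ry": 0, "rz": 0, "claw": -1},
    {"x": 0.133, "y": -0.318, "z": -0.09, "rx": 0, "ry": 0, "rz": 0, "claw": -1},
  ],
)

```text
time: 13.38
tool_pos: [0.5455, -0.2587, 0.1027]
tool_rot: [3.141, -0.0, -3.005]
contact_force: [-0.2, 0.7, -0.9]
opening: 0.0496
grip_force: 20.0
```

```bash
python3 -c "
from h import *
im,d,W=cloud('scene'); st(); go(.4895+.0574,-.2653+.0081,.0115,98)
im=cv2.resize(im[120:330,100:470],(740,420));cv2.imwrite('pics/s3.png',im)"
```

```text
13.43 [ 0.5459 -0.2571  0.1027] [ 3.141 -0.    -3.003] open 0.0497 grip 20.0 q [-0.57  0.6   1.46  0.    1.08 -2.28]
{'sh': array([-0.0013, -0.0004,  0.1216]), 'cur': np.float64(97.91), 'rz': np.float64(-0.0019)}
```

View pics/s3.png

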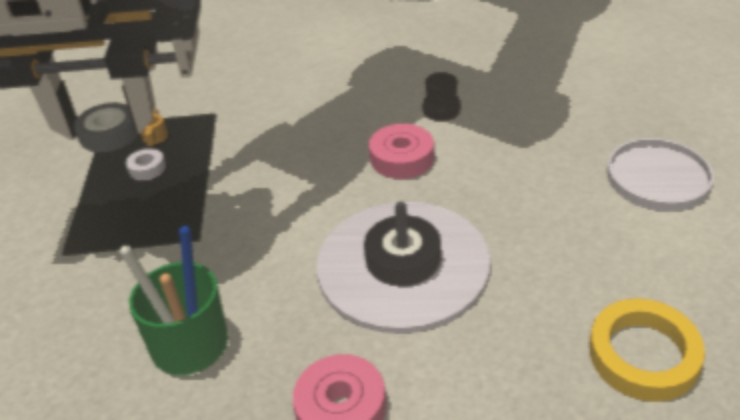

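The nut (155,127) and spacer (145,163) lie on the pad. The narrow roll is held level at (105,125), and the wide roll waits on the plate at (402,250).

Emit:
step_arm(
  steps=[
    {"x": 0, "y": 0, "z": 0.04, "rx": 0, "ry": 0, "rz": 0, "claw": -1},
    {"x": 0, "y": 0, "z": 0.08, "rx": 0, "ry": 0, "rz": 0, "claw": -1},
    {"x": 0, "y": 0, "z": 0.105, "rx": 0, "ry": 0, "rz": 0, "claw": -1},
    {"x": 0, "y": 0, "z": 0.113, "rx": 0, "ry": 0, "rz": 0, "claw": -1},
    {"x": 0, "y": 0, "z": 0.118, "rx": 0, "ry": 0, "rz": 0, "claw": -1},
    {"x": 0, "y": 0, "z": 0.121, "rx": 0, "ry": 0, "rz": 0, "claw": -1},
    {"x": 0, "y": 0, "z": 0.1222, "rx": 0, "ry": 0, "rz": 0, "claw": -1},
    {"x": 0, "y": 0, "z": 0.1222, "rx": 0, "ry": 0, "rz": 0, "claw": -1},
  ],
)

```text
time: 14.1
tool_pos: [0.5471, -0.2571, 0.0125]
tool_rot: [-3.14, 0.002, -3.001]
contact_force: [0.3, 0.4, -0.5]
opening: 0.0491
grip_force: 20.0
```

Emit:
step_arm(
  steps=[
    {"x": 0, "y": 0, "z": 0, "rx": 0, "ry": 0, "rz": 0, "claw": 0.5},
    {"x": 0, "y": 0, "z": 0, "rx": 0, "ry": 0, "rz": 0, "claw": 0.5},
    {"x": 0, "y": 0, "z": 0, "rx": 0, "ry": 0, "rz": 0, "claw": 0.5},
    {"x": 0, "y": 0, "z": 0, "rx": 0, "ry": 0, "rz": 0, "claw": 0.5},
    {"x": 0, "y": 0, "z": 0, "rx": 0, "ry": 0, "rz": 0, "claw": 0.5},
    {"x": 0, "y": 0, "z": -0.04, "rx": 0, "ry": 0, "rz": 0, "claw": 0.5},
    {"x": 0, "y": 0, "z": -0.08, "rx": 0, "ry": 0, "rz": 0, "claw": 0.5},
    {"x": 0, "y": 0, "z": -0.12, "rx": 0, "ry": 0, "rz": 0, "claw": 0.5},
    {"x": 0, "y": 0, "z": -0.12, "rx": 0, "ry": 0, "rz": 0, "claw": 0.5},
    {"x": 0, "y": 0, "z": -0.12, "rx": 0, "ry": 0, "rz": 0, "claw": 0.5},
  ],
)

```text
time: 14.93
tool_pos: [0.5473, -0.2576, 0.1033]
tool_rot: [-3.139, 0.003, -3.002]
contact_force: [0.4, 0.4, -0.4]
opening: 0.0691
grip_force: 0.0
```

```bash
python3 -c "
from h import *
st(); go(.6127,-.0076,.1,98)
im,d,W=cloud('scene'); circ(W,.5469,-.2572,.035,.012,.03); circ(W,.612,-.0077,.04,.025,.034)"
```

```text
14.93 [ 0.5473 -0.2576  0.1033] [-3.139e+00  3.000e-03 -3.002e+00] open 0.0691 grip 0.0 q [-0.57  0.6   1.46  0.    1.08 -2.28]
{'sh': array([-0.1328,  0.318 ,  0.004 ]), 'cur': np.float64(98.0), 'rz': np.float64(0.0001)}
495 [ 0.5478 -0.2569] 0.0255 z50 0.0228
829 [ 0.612  -0.0083] 0.0343 z50 0.0313
```

Emit:
step_arm(
  steps=[
    {"x": -0.017, "y": 0.04, "z": 0, "rx": 0, "ry": 0, "rz": 0, "claw": 1},
    {"x": -0.035, "y": 0.083, "z": 0, "rx": 0, "ry": 0, "rz": 0, "claw": 1},
    {"x": -0.055, "y": 0.13, "z": 0, "rx": 0, "ry": 0, "rz": 0, "claw": 1},
    {"x": -0.075, "y": 0.18, "z": 0, "rx": 0, "ry": 0, "rz": 0, "claw": 1},
    {"x": -0.095, "y": 0.228, "z": 0, "rx": 0, "ry": 0, "rz": 0, "claw": 1},
    {"x": -0.115, "y": 0.275, "z": 0, "rx": 0, "ry": 0, "rz": 0, "claw": 1},
    {"x": -0.133, "y": 0.318, "z": 0, "rx": 0, "ry": 0, "rz": 0, "claw": 1},
    {"x": -0.133, "y": 0.318, "z": 0, "rx": 0, "ry": 0, "rz": 0, "claw": 1},
    {"x": -0.133, "y": 0.318, "z": 0, "rx": 0, "ry": 0, "rz": 0, "claw": 1},
    {"x": -0.133, "y": 0.318, "z": 0.03, "rx": 0, "ry": 0, "rz": 0, "claw": 1},
    {"x": -0.133, "y": 0.318, "z": 0.03, "rx": 0, "ry": 0, "rz": 0, "claw": 1},
  ],
)

```text
time: 15.9
tool_pos: [0.609, -0.0077, 0.0747]
tool_rot: [3.14, -0.007, -3.003]
contact_force: [-0.4, 0.3, -0.8]
opening: 0.0917
grip_force: 0.0
```

```bash
python3 -c "
from h import *
st(); go(.6125,-.0079,.0205,98)
im,d,W=cloud('wrist'); cv2.imwrite('pics/w4.png',im)"
```

```text
15.9 [ 0.609  -0.0077  0.0747] [ 3.14  -0.007 -3.003] open 0.0917 grip 0.0 q [-0.14  0.65  1.46 -0.    1.04 -1.85]
{'sh': array([-0.005 , -0.001 ,  0.0722]), 'cur': np.float64(97.97), 'rz': np.float64(-0.0007)}
```

View pics/w4.png

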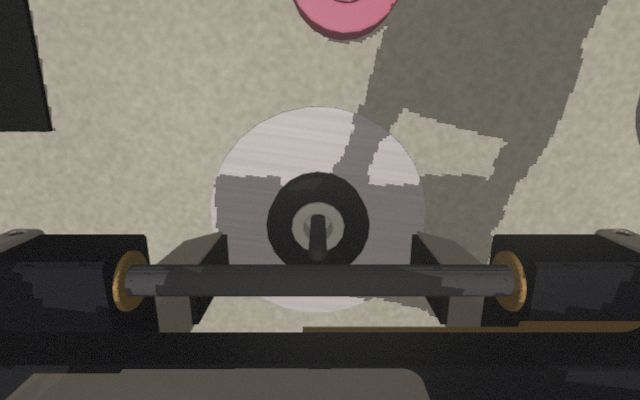

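The wide roll is at (318,222), midway between the fingers.

Emit:
step_arm(
  steps=[
    {"x": 0, "y": 0, "z": 0.03, "rx": 0, "ry": 0, "rz": 0, "claw": 1},
    {"x": 0, "y": 0, "z": 0.06, "rx": 0, "ry": 0, "rz": 0, "claw": 1},
    {"x": 0, "y": 0, "z": 0.0745, "rx": 0, "ry": 0, "rz": 0, "claw": 1},
    {"x": 0, "y": 0, "z": 0.0745, "rx": 0, "ry": 0, "rz": 0, "claw": 1},
    {"x": 0, "y": 0, "z": 0.0745, "rx": 0, "ry": 0, "rz": 0, "claw": -1},
    {"x": 0, "y": 0, "z": 0.0745, "rx": 0, "ry": 0, "rz": 0, "claw": -1},
    {"x": 0, "y": 0, "z": 0.0745, "rx": 0, "ry": 0, "rz": 0, "claw": -1},
    {"x": 0, "y": 0, "z": 0.0745, "rx": 0, "ry": 0, "rz": 0, "claw": -1},
    {"x": 0, "y": 0, "z": 0.0745, "rx": 0, "ry": 0, "rz": 0, "claw": -1},
    {"x": 0, "y": 0, "z": 0.0745, "rx": 0, "ry": 0, "rz": 0, "claw": -1},
    {"x": 0, "y": 0, "z": 0.0745, "rx": 0, "ry": 0, "rz": 0, "claw": -1},
  ],
  squeeze=25,
)

```text
time: 16.87
tool_pos: [0.6125, -0.007, 0.0241]
tool_rot: [-3.141, 0.002, -3.002]
contact_force: [-1.6, -0.6, 5.6]
opening: 0.0655
grip_force: 25.0
```

```bash
python3 -c "
from h import *
st(); go(.4998,.239,.1,98)"
```

```text
16.87 [ 0.6125 -0.007   0.0241] [-3.141e+00  2.000e-03 -3.002e+00] open 0.0655 grip 25.0 q [-0.14  0.71  1.5  -0.    0.93 -1.85]
{'sh': array([ 0.1028,  0.3457, -0.1017]), 'cur': np.float64(98.03), 'rz': np.float64(0.0006)}
```

Emit:
step_arm(
  steps=[
    {"x": 0, "y": 0, "z": -0.025, "rx": 0, "ry": 0, "rz": 0, "claw": -1},
    {"x": 0, "y": 0, "z": -0.06, "rx": 0, "ry": 0, "rz": 0, "claw": -1},
    {"x": 0, "y": 0, "z": -0.1, "rx": 0, "ry": 0, "rz": 0, "claw": -1},
    {"x": 0.008, "y": 0.025, "z": -0.1, "rx": 0, "ry": 0, "rz": 0, "claw": -1},
    {"x": 0.021, "y": 0.07, "z": -0.1, "rx": 0, "ry": 0, "rz": 0, "claw": -1},
    {"x": 0.036, "y": 0.12, "z": -0.1, "rx": 0, "ry": 0, "rz": 0, "claw": -1},
    {"x": 0.051, "y": 0.17, "z": -0.1, "rx": 0, "ry": 0, "rz": 0, "claw": -1},
    {"x": 0.065, "y": 0.22, "z": -0.1, "rx": 0, "ry": 0, "rz": 0, "claw": -1},
    {"x": 0.08, "y": 0.27, "z": -0.1, "rx": 0, "ry": 0, "rz": 0, "claw": -1},
    {"x": 0.094, "y": 0.315, "z": -0.1, "rx": 0, "ry": 0, "rz": 0, "claw": -1},
    {"x": 0.103, "y": 0.3457, "z": -0.1, "rx": 0, "ry": 0, "rz": 0, "claw": -1},
    {"x": 0.103, "y": 0.3457, "z": -0.1, "rx": 0, "ry": 0, "rz": 0, "claw": -1},
  ],
)

```text
time: 17.87
tool_pos: [0.4965, 0.2431, 0.0978]
tool_rot: [3.14, -0.001, -2.997]
contact_force: [0.1, -1.0, -1.1]
opening: 0.0653
grip_force: 25.0
```

```bash
python3 -c "
from h import *
im,d,W=cloud('scene'); st(); go(.4998,.239,.0195,98)
im=cv2.resize(im[120:330,100:470],(740,420));cv2.imwrite('pics/s5.png',im)"
```

```text
17.92 [0.4977 0.2412 0.0978] [ 3.141e+00 -1.000e-03 -2.998e+00] open 0.0649 grip 25.0 q [ 0.31  0.53  1.62  0.    1.   -1.4 ]
{'sh': array([-0.0024, -0.0033,  0.1044]), 'cur': np.float64(98.24), 'rz': np.float64(0.0053)}
```

View pics/s5.png

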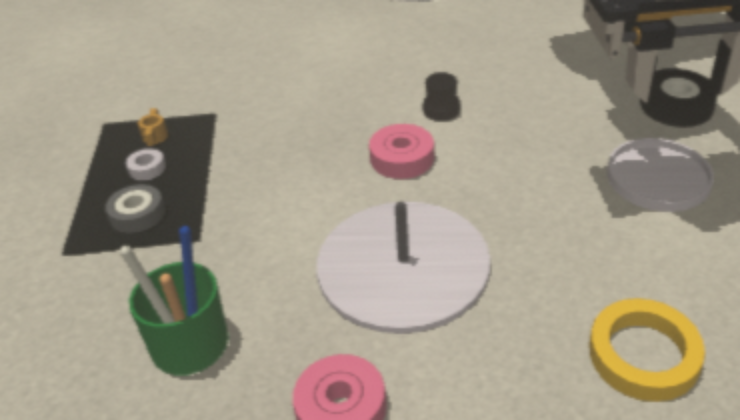

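The wide roll is level at (680,97) above the can, the stud is bare, and all three parked parts lie on the pad.

Emit:
step_arm(
  steps=[
    {"x": 0, "y": 0, "z": 0.03, "rx": 0, "ry": 0, "rz": 0, "claw": -1},
    {"x": 0, "y": 0, "z": 0.06, "rx": 0, "ry": 0, "rz": 0, "claw": -1},
    {"x": 0, "y": 0, "z": 0.085, "rx": 0, "ry": 0, "rz": 0, "claw": -1},
    {"x": 0, "y": 0, "z": 0.094, "rx": 0, "ry": 0, "rz": 0, "claw": -1},
    {"x": 0, "y": 0, "z": 0.1, "rx": 0, "ry": 0, "rz": 0, "claw": -1},
    {"x": 0, "y": 0, "z": 0.103, "rx": 0, "ry": 0, "rz": 0, "claw": -1},
    {"x": 0, "y": 0, "z": 0.1045, "rx": 0, "ry": 0, "rz": 0, "claw": -1},
    {"x": 0, "y": 0, "z": 0.1045, "rx": 0, "ry": 0, "rz": 0, "claw": -1},
    {"x": 0, "y": 0, "z": 0.1045, "rx": 0, "ry": 0, "rz": 0, "claw": -1},
  ],
)

```text
time: 18.67
tool_pos: [0.4998, 0.2392, 0.0204]
tool_rot: [3.141, 0.002, -3.002]
contact_force: [0.4, -0.1, -1.1]
opening: 0.065
grip_force: 25.0
```

```bash
python3 -c "
from h import *
st(); go(.4998,.239,.019,98); print(robot.observe()['contact_force'])"
```

```text
18.67 [0.4998 0.2392 0.0204] [ 3.141e+00  2.000e-03 -3.002e+00] open 0.065 grip 25.0 q [ 0.31  0.64  1.68 -0.    0.82 -1.4 ]
{'sh': array([ 0.0001, -0.0002,  0.0019]), 'cur': np.float64(98.0), 'rz': np.float64(0.0001)}
[ 0.35244785 -0.13965513 -1.12578407]
```

Still ~1 mm above the floor; ease it down, then release.

Emit:
step_arm(
  steps=[
    {"x": 0, "y": 0, "z": 0.001, "rx": 0, "ry": 0, "rz": 0, "claw": -1},
    {"x": 0, "y": 0, "z": 0.0017, "rx": 0, "ry": 0, "rz": 0, "claw": -1},
    {"x": 0, "y": 0, "z": 0.0017, "rx": 0, "ry": 0, "rz": 0, "claw": -1},
    {"x": 0, "y": 0, "z": 0.0017, "rx": 0, "ry": 0, "rz": 0, "claw": 0.95},
    {"x": 0, "y": 0, "z": 0.0017, "rx": 0, "ry": 0, "rz": 0, "claw": 0.95},
    {"x": 0, "y": 0, "z": 0.0017, "rx": 0, "ry": 0, "rz": 0, "claw": 0.95},
    {"x": 0, "y": 0, "z": 0.0017, "rx": 0, "ry": 0, "rz": 0, "claw": 0.95},
    {"x": 0, "y": 0, "z": 0.0017, "rx": 0, "ry": 0, "rz": 0, "claw": 0.95},
    {"x": 0, "y": 0, "z": -0.04, "rx": 0, "ry": 0, "rz": 0, "claw": 0.95},
    {"x": 0, "y": 0, "z": -0.08, "rx": 0, "ry": 0, "rz": 0, "claw": 0.95},
    {"x": 0, "y": 0, "z": -0.12, "rx": 0, "ry": 0, "rz": 0, "claw": 0.95},
    {"x": 0, "y": 0, "z": -0.12, "rx": 0, "ry": 0, "rz": 0, "claw": 0.95},
  ],
)

```text
time: 19.67
tool_pos: [0.5023, 0.2401, 0.1152]
tool_rot: [3.14, 0.01, -3.002]
contact_force: [0.8, 0.5, -0.5]
opening: 0.0896
grip_force: 0.0
```

```bash
python3 -c "
from h import *
im,d,W=cloud('scene'); circ(W,.4998,.239,.045,.018,.035); circ(W,.5475,-.257,.035,.012,.03)
st(); go(.5475,-.2570,.11,98)"
```

```text
664 [0.5004 0.2392] 0.0337 z50 0.0262
496 [ 0.5485 -0.257 ] 0.0264 z50 0.0228
19.72 [0.5011 0.2397 0.1127] [ 3.14   0.007 -3.002] open 0.0898 grip 0.0 q [ 0.31  0.51  1.6  -0.    1.03 -1.4 ]
{'sh': array([ 0.0311, -0.6644,  0.0026]), 'cur': np.float64(98.01), 'rz': np.float64(0.0003)}
```

Emit:
step_arm(
  steps=[
    {"x": 0.002, "y": -0.04, "z": 0, "rx": 0, "ry": 0, "rz": 0, "claw": 0.6},
    {"x": 0.004, "y": -0.09, "z": 0, "rx": 0, "ry": 0, "rz": 0, "claw": 0.6},
    {"x": 0.007, "y": -0.145, "z": 0, "rx": 0, "ry": 0, "rz": 0, "claw": 0.6},
    {"x": 0.009, "y": -0.2, "z": 0, "rx": 0, "ry": 0, "rz": 0, "claw": 0.6},
    {"x": 0.012, "y": -0.255, "z": 0, "rx": 0, "ry": 0, "rz": 0, "claw": 0.6},
    {"x": 0.015, "y": -0.31, "z": 0, "rx": 0, "ry": 0, "rz": 0, "claw": 0.6},
    {"x": 0.017, "y": -0.365, "z": 0, "rx": 0, "ry": 0, "rz": 0, "claw": 0.6},
    {"x": 0.02, "y": -0.42, "z": 0, "rx": 0, "ry": 0, "rz": 0, "claw": 0.6},
    {"x": 0.022, "y": -0.475, "z": 0, "rx": 0, "ry": 0, "rz": 0, "claw": 0.6},
    {"x": 0.025, "y": -0.53, "z": 0, "rx": 0, "ry": 0, "rz": 0, "claw": 0.6},
    {"x": 0.028, "y": -0.58, "z": 0, "rx": 0, "ry": 0, "rz": 0, "claw": 0.6},
    {"x": 0.03, "y": -0.63, "z": 0, "rx": 0, "ry": 0, "rz": 0, "claw": 0.6},
  ],
)

```text
time: 20.72
tool_pos: [0.5418, -0.2338, 0.1082]
tool_rot: [3.14, -0.002, -3.002]
contact_force: [0.5, -0.1, -0.2]
opening: 0.073
grip_force: 0.0
```

Emit:
step_arm(
  steps=[
    {"x": 0.0015, "y": -0.0345, "z": 0, "rx": 0, "ry": 0, "rz": 0, "claw": 0.6},
    {"x": 0.0015, "y": -0.0345, "z": 0, "rx": 0, "ry": 0, "rz": 0, "claw": 0.6},
    {"x": 0.0015, "y": -0.0345, "z": 0, "rx": 0, "ry": 0, "rz": 0, "claw": 0.6},
    {"x": 0.0015, "y": -0.0345, "z": 0, "rx": 0, "ry": 0, "rz": 0, "claw": 0.6},
  ],
)

```text
time: 21.05
tool_pos: [0.5445, -0.2568, 0.1084]
tool_rot: [3.14, -0.002, -3.002]
contact_force: [-0.9, 0.1, -0.6]
opening: 0.0734
grip_force: 0.0
```

```bash
python3 -c "
from h import *
st(); go(.5475,-.2570,.011,98)"
```

```text
21.05 [ 0.5445 -0.2568  0.1084] [ 3.140e+00 -2.000e-03 -3.002e+00] open 0.0734 grip 0.0 q [-0.57  0.59  1.46  0.    1.09 -2.28]
{'sh': array([-0.0041, -0.001 ,  0.1298]), 'cur': np.float64(98.0), 'rz': np.float64(-0.0001)}
```

Emit:
step_arm(
  steps=[
    {"x": -0.003, "y": -0.001, "z": 0.04, "rx": 0, "ry": 0, "rz": 0, "claw": 0.6},
    {"x": -0.003, "y": -0.001, "z": 0.08, "rx": 0, "ry": 0, "rz": 0, "claw": 0.6},
    {"x": -0.003, "y": -0.001, "z": 0.115, "rx": 0, "ry": 0, "rz": 0, "claw": 0.6},
    {"x": -0.003, "y": -0.001, "z": 0.13, "rx": 0, "ry": 0, "rz": 0, "claw": 0.6},
    {"x": -0.003, "y": -0.001, "z": 0.13, "rx": 0, "ry": 0, "rz": 0, "claw": 0.6},
    {"x": -0.003, "y": -0.001, "z": 0.13, "rx": 0, "ry": 0, "rz": 0, "claw": -1},
    {"x": -0.003, "y": -0.001, "z": 0.13, "rx": 0, "ry": 0, "rz": 0, "claw": -1},
    {"x": -0.003, "y": -0.001, "z": 0.13, "rx": 0, "ry": 0, "rz": 0, "claw": -1},
    {"x": -0.003, "y": -0.001, "z": 0.13, "rx": 0, "ry": 0, "rz": 0, "claw": -1},
    {"x": -0.003, "y": -0.001, "z": 0.13, "rx": 0, "ry": 0, "rz": 0, "claw": -1},
    {"x": -0.003, "y": -0.001, "z": 0.13, "rx": 0, "ry": 0, "rz": 0, "claw": -1},
  ],
  squeeze=20,
)

```text
time: 21.97
tool_pos: [0.5484, -0.2585, 0.0136]
tool_rot: [-3.14, 0.002, -3.002]
contact_force: [-0.9, 1.6, 6.3]
opening: 0.0493
grip_force: 20.0
```

```bash
python3 -c "
from h import *
st(); go(.6126,-.0077,.11,98)"
```

```text
21.97 [ 0.5484 -0.2585  0.0136] [-3.140e+00  2.000e-03 -3.002e+00] open 0.0493 grip 20.0 q [-0.57  0.72  1.53  0.    0.9  -2.28]
{'sh': array([-0.1317,  0.3191, -0.1287]), 'cur': np.float64(98.01), 'rz': np.float64(0.0002)}
```

Emit:
step_arm(
  steps=[
    {"x": 0, "y": 0, "z": -0.03, "rx": 0, "ry": 0, "rz": 0, "claw": -1},
    {"x": 0, "y": 0, "z": -0.08, "rx": 0, "ry": 0, "rz": 0, "claw": -1},
    {"x": 0, "y": 0, "z": -0.128, "rx": 0, "ry": 0, "rz": 0, "claw": -1},
    {"x": -0.017, "y": 0.04, "z": -0.128, "rx": 0, "ry": 0, "rz": 0, "claw": -1},
    {"x": -0.035, "y": 0.084, "z": -0.128, "rx": 0, "ry": 0, "rz": 0, "claw": -1},
    {"x": -0.055, "y": 0.132, "z": -0.128, "rx": 0, "ry": 0, "rz": 0, "claw": -1},
    {"x": -0.075, "y": 0.182, "z": -0.128, "rx": 0, "ry": 0, "rz": 0, "claw": -1},
    {"x": -0.095, "y": 0.23, "z": -0.128, "rx": 0, "ry": 0, "rz": 0, "claw": -1},
    {"x": -0.115, "y": 0.278, "z": -0.128, "rx": 0, "ry": 0, "rz": 0, "claw": -1},
    {"x": -0.1317, "y": 0.319, "z": -0.128, "rx": 0, "ry": 0, "rz": 0, "claw": -1},
    {"x": -0.1317, "y": 0.319, "z": -0.128, "rx": 0, "ry": 0, "rz": 0, "claw": -1},
    {"x": -0.1317, "y": 0.319, "z": -0.128, "rx": 0, "ry": 0, "rz": 0, "claw": -1},
  ],
)

```text
time: 22.97
tool_pos: [0.6121, -0.0057, 0.1081]
tool_rot: [-3.141, 0.0, -2.998]
contact_force: [-0.1, -0.8, -0.1]
opening: 0.049
grip_force: 20.0
```

```bash
python3 -c "
from h import *
im,d,W=cloud('wrist'); circ(W,.6126,-.0077,.035,.105,.13)
im,d,W=cloud('scene'); circ(W,.6126,-.0077,.035,.1,.13);
st(); go(.6126,-.0077,.0178,98)
im=cv2.resize(im[180:320,200:440],(720,420));cv2.imwrite('pics/s6.png',im)"
```

```text
5749 [ 0.6025 -0.0091] 0.0331 z50 0.1161
863 [ 0.6185 -0.0071] 0.0334 z50 0.1171
23.07 [ 0.6118 -0.0081  0.1081] [-3.141 -0.    -3.002] open 0.0493 grip 20.0 q [-0.14  0.61  1.43 -0.    1.1  -1.85]
{'sh': array([-0.0011,  0.0005,  0.1204]), 'cur': np.float64(98.01), 'rz': np.float64(0.0003)}
```

View pics/s6.png

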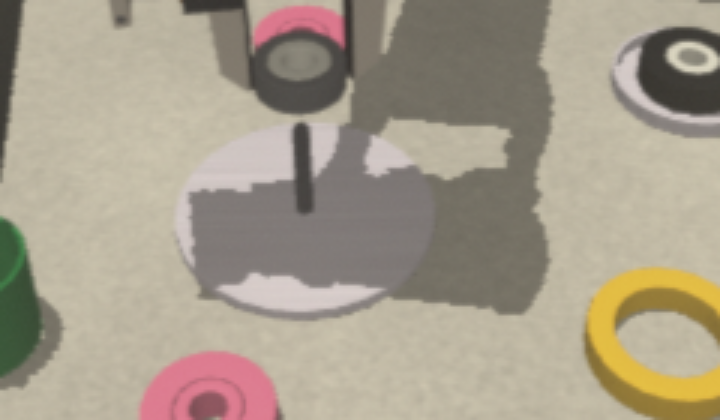

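The narrow roll is level at (298,75) above the stud (302,165), and the wide roll sits in the can at the right.

Emit:
step_arm(
  steps=[
    {"x": 0, "y": 0, "z": 0.03, "rx": 0, "ry": 0, "rz": 0, "claw": -1},
    {"x": 0, "y": 0, "z": 0.05, "rx": 0, "ry": 0, "rz": 0, "claw": -1},
    {"x": 0, "y": 0, "z": 0.07, "rx": 0, "ry": 0, "rz": 0, "claw": -1},
    {"x": 0, "y": 0, "z": 0.09, "rx": 0, "ry": 0, "rz": 0, "claw": -1},
    {"x": 0, "y": 0, "z": 0.105, "rx": 0, "ry": 0, "rz": 0, "claw": -1},
    {"x": 0, "y": 0, "z": 0.113, "rx": 0, "ry": 0, "rz": 0, "claw": -1},
    {"x": 0, "y": 0, "z": 0.117, "rx": 0, "ry": 0, "rz": 0, "claw": -1},
    {"x": 0, "y": 0, "z": 0.119, "rx": 0, "ry": 0, "rz": 0, "claw": -1},
    {"x": 0, "y": 0, "z": 0.12, "rx": 0, "ry": 0, "rz": 0, "claw": -1},
    {"x": 0, "y": 0, "z": 0.12, "rx": 0, "ry": 0, "rz": 0, "claw": -1},
  ],
)

```text
time: 23.9
tool_pos: [0.6125, -0.0076, 0.0187]
tool_rot: [-3.141, 0.001, -3.002]
contact_force: [0.3, -0.0, -0.1]
opening: 0.0495
grip_force: 20.0
```

```bash
python3 -c "
from h import *
st(); print(robot.observe()['contact_force'])
im,d,W=cloud('scene'); circ(W,.6126,-.0077,.027,.02,.032)"
```

```text
23.9 [ 0.6125 -0.0076  0.0187] [-3.141e+00  1.000e-03 -3.002e+00] open 0.0495 grip 20.0 q [-0.14  0.72  1.5  -0.    0.92 -1.85]
[ 0.29364026 -0.01286612 -0.07223115]
495 [ 0.6129 -0.0075] 0.0269 z50 0.0281
```

Emit:
step_arm(
  steps=[
    {"x": 0, "y": 0, "z": 0.0012, "rx": 0, "ry": 0, "rz": 0, "claw": -1},
    {"x": 0, "y": 0, "z": 0.0012, "rx": 0, "ry": 0, "rz": 0, "claw": -1},
    {"x": 0, "y": 0, "z": 0.0012, "rx": 0, "ry": 0, "rz": 0, "claw": 0.5},
    {"x": 0, "y": 0, "z": 0.0012, "rx": 0, "ry": 0, "rz": 0, "claw": 0.5},
    {"x": 0, "y": 0, "z": 0.0012, "rx": 0, "ry": 0, "rz": 0, "claw": 0.5},
    {"x": 0, "y": 0, "z": 0.0012, "rx": 0, "ry": 0, "rz": 0, "claw": 0.5},
    {"x": 0, "y": 0, "z": 0.0012, "rx": 0, "ry": 0, "rz": 0, "claw": 0.5},
    {"x": 0, "y": 0, "z": -0.04, "rx": 0, "ry": 0, "rz": 0, "claw": 0.5},
    {"x": 0, "y": 0, "z": -0.08, "rx": 0, "ry": 0, "rz": 0, "claw": 0.5},
    {"x": 0, "y": 0, "z": -0.12, "rx": 0, "ry": 0, "rz": 0, "claw": 0.5},
    {"x": 0, "y": 0, "z": -0.12, "rx": 0, "ry": 0, "rz": 0, "claw": 0.5},
    {"x": 0, "y": 0, "z": -0.12, "rx": 0, "ry": 0, "rz": 0, "claw": 0.5},
  ],
)

```text
time: 24.95
tool_pos: [0.6132, -0.0076, 0.1101]
tool_rot: [-3.14, 0.004, -3.002]
contact_force: [-0.2, -0.5, 0.6]
opening: 0.069
grip_force: 0.0
```

```bash
python3 -c "
from h import *
im,d,W=cloud('scene'); circ(W,.6126,-.0077,.027,.02,.032); circ(W,.4798,-.2667,.03,.012,.03); circ(W,.425,-.274,.035,.013,.04)
st(); go(.4798,-.267,.108,98)"
```

```text
478 [ 0.6116 -0.0076] 0.0254 z50 0.0272
195 [ 0.4745 -0.2665] 0.0236 z50 0.0186
168 [ 0.4254 -0.2721] 0.0259 z50 0.0247
25.0 [ 0.612  -0.0075  0.1083] [-3.141e+00  1.000e-03 -3.002e+00] open 0.0688 grip 0.0 q [-0.14  0.61  1.43 -0.    1.1  -1.85]
{'sh': array([ 0.2228, -0.3181,  0.0004]), 'cur': np.float64(98.01), 'rz': np.float64(0.0002)}
```

Emit:
step_arm(
  steps=[
    {"x": 0.028, "y": -0.04, "z": 0, "rx": 0, "ry": 0, "rz": 0, "claw": 0.3},
    {"x": 0.056, "y": -0.08, "z": 0, "rx": 0, "ry": 0, "rz": 0, "claw": 0.3},
    {"x": 0.084, "y": -0.12, "z": 0, "rx": 0, "ry": 0, "rz": 0, "claw": 0.3},
    {"x": 0.112, "y": -0.16, "z": 0, "rx": 0, "ry": 0, "rz": 0, "claw": 0.3},
    {"x": 0.14, "y": -0.2, "z": 0, "rx": 0, "ry": 0, "rz": 0, "claw": 0.3},
    {"x": 0.168, "y": -0.24, "z": 0, "rx": 0, "ry": 0, "rz": 0, "claw": 0.3},
    {"x": 0.196, "y": -0.28, "z": 0, "rx": 0, "ry": 0, "rz": 0, "claw": 0.3},
    {"x": 0.223, "y": -0.318, "z": 0, "rx": 0, "ry": 0, "rz": 0, "claw": 0.3},
    {"x": 0.223, "y": -0.318, "z": 0, "rx": 0, "ry": 0, "rz": 0, "claw": 0.3},
    {"x": 0.223, "y": -0.318, "z": 0, "rx": 0, "ry": 0, "rz": 0, "claw": 0.3},
    {"x": 0.223, "y": -0.318, "z": 0, "rx": 0, "ry": 0, "rz": 0, "claw": 0.3},
  ],
)

```text
time: 25.92
tool_pos: [0.4791, -0.2663, 0.1069]
tool_rot: [3.14, -0.001, -3.003]
contact_force: [0.0, -0.2, 0.1]
opening: 0.0596
grip_force: 0.0
```

```bash
python3 -c "
from h import *
im,d,W=cloud('wrist'); cv2.imwrite('pics/w7.png',im); circ(W,.4798,-.267,.021,.012,.03)
st(); go(.48,-.267,.010,98)"
```

```text
1303 [ 0.4785 -0.2667] 0.0181 z50 0.0176
25.97 [ 0.4796 -0.2658  0.1071] [ 3.140e+00 -1.000e-03 -3.001e+00] open 0.0595 grip 0.0 q [-0.65  0.51  1.62  0.    1.02 -2.36]
{'sh': array([-0.0005, -0.0018,  0.1295]), 'cur': np.float64(98.04), 'rz': np.float64(0.0009)}
```

View pics/w7.png

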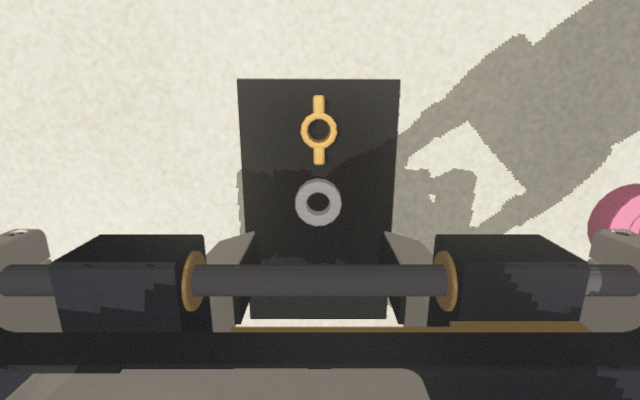

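The spacer (318,203) and nut (318,130) are aligned with the gripper on the pad.

Emit:
step_arm(
  steps=[
    {"x": 0.0005, "y": -0.001, "z": 0.04, "rx": 0, "ry": 0, "rz": 0, "claw": 0.3},
    {"x": 0.0005, "y": -0.001, "z": 0.08, "rx": 0, "ry": 0, "rz": 0, "claw": 0.3},
    {"x": 0.0005, "y": -0.001, "z": 0.115, "rx": 0, "ry": 0, "rz": 0, "claw": 0.3},
    {"x": 0.0005, "y": -0.001, "z": 0.13, "rx": 0, "ry": 0, "rz": 0, "claw": 0.3},
    {"x": 0.0005, "y": -0.001, "z": 0.13, "rx": 0, "ry": 0, "rz": 0, "claw": 0.3},
    {"x": 0.0005, "y": -0.001, "z": 0.13, "rx": 0, "ry": 0, "rz": 0, "claw": -1},
    {"x": 0.0005, "y": -0.001, "z": 0.13, "rx": 0, "ry": 0, "rz": 0, "claw": -1},
    {"x": 0.0005, "y": -0.001, "z": 0.13, "rx": 0, "ry": 0, "rz": 0, "claw": -1},
    {"x": 0.0005, "y": -0.001, "z": 0.13, "rx": 0, "ry": 0, "rz": 0, "claw": -1},
    {"x": 0.0005, "y": -0.001, "z": 0.13, "rx": 0, "ry": 0, "rz": 0, "claw": -1},
    {"x": 0.0005, "y": -0.001, "z": 0.13, "rx": 0, "ry": 0, "rz": 0, "claw": -1},
  ],
  squeeze=15,
)

```text
time: 26.88
tool_pos: [0.4801, -0.2682, 0.0118]
tool_rot: [-3.14, 0.002, -3.002]
contact_force: [0.8, 0.7, 7.0]
opening: 0.0348
grip_force: 15.0
```

```bash
python3 -c "
from h import *
st(); go(.6125,-.0077,.11,98)"
```

```text
26.88 [ 0.4801 -0.2682  0.0118] [-3.140e+00  2.000e-03 -3.002e+00] open 0.0348 grip 15.0 q [-0.65  0.64  1.7   0.    0.8  -2.36]
{'sh': array([-0.2234,  0.3192, -0.131 ]), 'cur': np.float64(98.0), 'rz': np.float64(0.0)}
```

Emit:
step_arm(
  steps=[
    {"x": 0, "y": 0, "z": -0.04, "rx": 0, "ry": 0, "rz": 0, "claw": -1},
    {"x": 0, "y": 0, "z": -0.085, "rx": 0, "ry": 0, "rz": 0, "claw": -1},
    {"x": 0, "y": 0, "z": -0.131, "rx": 0, "ry": 0, "rz": 0, "claw": -1},
    {"x": -0.032, "y": 0.045, "z": -0.131, "rx": 0, "ry": 0, "rz": 0, "claw": -1},
    {"x": -0.063, "y": 0.09, "z": -0.131, "rx": 0, "ry": 0, "rz": 0, "claw": -1},
    {"x": -0.095, "y": 0.135, "z": -0.131, "rx": 0, "ry": 0, "rz": 0, "claw": -1},
    {"x": -0.126, "y": 0.18, "z": -0.131, "rx": 0, "ry": 0, "rz": 0, "claw": -1},
    {"x": -0.158, "y": 0.225, "z": -0.131, "rx": 0, "ry": 0, "rz": 0, "claw": -1},
    {"x": -0.19, "y": 0.27, "z": -0.131, "rx": 0, "ry": 0, "rz": 0, "claw": -1},
    {"x": -0.224, "y": 0.319, "z": -0.131, "rx": 0, "ry": 0, "rz": 0, "claw": -1},
    {"x": -0.224, "y": 0.319, "z": -0.131, "rx": 0, "ry": 0, "rz": 0, "claw": -1},
    {"x": -0.224, "y": 0.319, "z": -0.131, "rx": 0, "ry": 0, "rz": 0, "claw": -1},
  ],
)

```text
time: 27.88
tool_pos: [0.6128, -0.0051, 0.1087]
tool_rot: [-3.142, 0.0, -2.998]
contact_force: [-1.0, -1.6, -0.1]
opening: 0.0349
grip_force: 15.0
```

```bash
python3 -c "
from h import *
im,d,W=cloud('scene'); 
a=W.reshape(-1,3); m=(np.hypot(a[:,0]-.6128,a[:,1]+.0077)<.017)&(a[:,2]>.09)&(a[:,2]<.13); print(np.percentile(a[m,2],[5,50,95]))
st(); go(.6132,-.0077,.0335,98)"
```

```text
[0.10489956 0.1152454  0.11717225]
27.93 [ 0.6122 -0.0069  0.1086] [-3.141e+00 -1.000e-03 -3.000e+00] open 0.0347 grip 15.0 q [-0.14  0.61  1.43 -0.    1.11 -1.85]
{'sh': array([-0.0012, -0.0012,  0.1002]), 'cur': np.float64(98.13), 'rz': np.float64(0.003)}
```

Emit:
step_arm(
  steps=[
    {"x": 0, "y": 0, "z": 0.025, "rx": 0, "ry": 0, "rz": 0, "claw": -1},
    {"x": 0, "y": 0, "z": 0.045, "rx": 0, "ry": 0, "rz": 0, "claw": -1},
    {"x": 0, "y": 0, "z": 0.065, "rx": 0, "ry": 0, "rz": 0, "claw": -1},
    {"x": 0, "y": 0, "z": 0.082, "rx": 0, "ry": 0, "rz": 0, "claw": -1},
    {"x": 0, "y": 0, "z": 0.091, "rx": 0, "ry": 0, "rz": 0, "claw": -1},
    {"x": 0, "y": 0, "z": 0.096, "rx": 0, "ry": 0, "rz": 0, "claw": -1},
    {"x": 0, "y": 0, "z": 0.0985, "rx": 0, "ry": 0, "rz": 0, "claw": -1},
    {"x": 0, "y": 0, "z": 0.0985, "rx": 0, "ry": 0, "rz": 0, "claw": -1},
    {"x": 0, "y": 0, "z": 0.0985, "rx": 0, "ry": 0, "rz": 0, "claw": -1},
  ],
)

```text
time: 28.68
tool_pos: [0.6128, -0.0079, 0.0357]
tool_rot: [-3.141, 0.001, -3.002]
contact_force: [-0.2, -0.2, -0.4]
opening: 0.0346
grip_force: 15.0
```

```bash
python3 -c "
from h import *
st(); print(robot.observe()['contact_force'])
im,d,W=cloud('scene'); circ(W,.6126,-.0077,.02,.036,.046)"
```

```text
28.68 [ 0.6128 -0.0079  0.0357] [-3.141e+00  1.000e-03 -3.002e+00] open 0.0346 grip 15.0 q [-0.14  0.7   1.49 -0.    0.95 -1.85]
[-0.23691935 -0.24001332 -0.38248124]
249 [ 0.6135 -0.0078] 0.0193 z50 0.0427
```

Emit:
step_arm(
  steps=[
    {"x": 0, "y": 0, "z": 0.001, "rx": 0, "ry": 0, "rz": 0, "claw": -1},
    {"x": 0, "y": 0, "z": 0.002, "rx": 0, "ry": 0, "rz": 0, "claw": -1},
    {"x": 0, "y": 0, "z": 0.002, "rx": 0, "ry": 0, "rz": 0, "claw": -1},
    {"x": 0, "y": 0, "z": 0.002, "rx": 0, "ry": 0, "rz": 0, "claw": 0.2},
    {"x": 0, "y": 0, "z": 0.002, "rx": 0, "ry": 0, "rz": 0, "claw": 0.2},
    {"x": 0, "y": 0, "z": 0.002, "rx": 0, "ry": 0, "rz": 0, "claw": 0.2},
    {"x": 0, "y": 0, "z": 0.002, "rx": 0, "ry": 0, "rz": 0, "claw": 0.2},
    {"x": 0, "y": 0, "z": 0.002, "rx": 0, "ry": 0, "rz": 0, "claw": 0.2},
    {"x": 0, "y": 0, "z": -0.05, "rx": 0, "ry": 0, "rz": 0, "claw": 0.2},
    {"x": 0, "y": 0, "z": -0.1, "rx": 0, "ry": 0, "rz": 0, "claw": 0.2},
    {"x": 0, "y": 0, "z": -0.1, "rx": 0, "ry": 0, "rz": 0, "claw": 0.2},
    {"x": 0, "y": 0, "z": -0.1, "rx": 0, "ry": 0, "rz": 0, "claw": 0.2},
  ],
)

```text
time: 29.73
tool_pos: [0.614, -0.0076, 0.1126]
tool_rot: [-3.14, 0.005, -3.002]
contact_force: [-0.2, 0.2, -0.7]
opening: 0.0555
grip_force: 0.0
```

```bash
python3 -c "
from h import *
im,d,W=cloud('scene'); circ(W,.6126,-.0077,.02,.036,.046);circ(W,.6126,-.0077,.027,.02,.032)
st(); go(.424,-.2745,.108,98)"
```

```text
235 [ 0.6128 -0.0076] 0.0181 z50 0.0411
274 [ 0.6118 -0.0077] 0.0251 z50 0.0271
29.78 [ 0.6127 -0.0074  0.1106] [-3.141e+00  2.000e-03 -3.002e+00] open 0.0552 grip 0.0 q [-0.14  0.61  1.43  0.    1.11 -1.85]
{'sh': array([ 0.2988, -0.3175,  0.0032]), 'cur': np.float64(98.01), 'rz': np.float64(0.0003)}
```

Spacer seated. On to the nut.

Emit:
step_arm(
  steps=[
    {"x": 0.037, "y": -0.04, "z": 0, "rx": 0, "ry": 0, "rz": 0, "claw": 0.2},
    {"x": 0.075, "y": -0.08, "z": 0, "rx": 0, "ry": 0, "rz": 0, "claw": 0.2},
    {"x": 0.112, "y": -0.119, "z": 0, "rx": 0, "ry": 0, "rz": 0, "claw": 0.2},
    {"x": 0.15, "y": -0.159, "z": 0, "rx": 0, "ry": 0, "rz": 0, "claw": 0.2},
    {"x": 0.187, "y": -0.199, "z": 0, "rx": 0, "ry": 0, "rz": 0, "claw": 0.2},
    {"x": 0.224, "y": -0.238, "z": 0, "rx": 0, "ry": 0, "rz": 0, "claw": 0.2},
    {"x": 0.262, "y": -0.278, "z": 0, "rx": 0, "ry": 0, "rz": 0, "claw": 0.2},
    {"x": 0.299, "y": -0.3175, "z": 0, "rx": 0, "ry": 0, "rz": 0, "claw": 0.2},
    {"x": 0.299, "y": -0.3175, "z": 0, "rx": 0, "ry": 0, "rz": 0, "claw": 0.2},
    {"x": 0.299, "y": -0.3175, "z": 0, "rx": 0, "ry": 0, "rz": 0, "claw": 0.2},
    {"x": 0.299, "y": -0.3175, "z": 0, "rx": 0, "ry": 0, "rz": 0, "claw": 0.2},
  ],
)

```text
time: 30.7
tool_pos: [0.4232, -0.2739, 0.109]
tool_rot: [3.14, -0.001, -3.003]
contact_force: [-0.1, 0.8, -0.8]
opening: 0.0553
grip_force: 0.0
```

```bash
python3 -c "
from h import *
im,d,W=cloud('wrist'); circ(W,.424,-.2745,.027,.013,.035)
st(); go(.424,-.2745,.010,98)"
```

```text
1035 [ 0.4237 -0.2732] 0.0241 z50 0.0254
30.75 [ 0.4237 -0.2733  0.1092] [ 3.140e+00 -1.000e-03 -3.001e+00] open 0.0551 grip 0.0 q [-0.73  0.44  1.74  0.    0.97 -2.44]
{'sh': array([-0.0003, -0.0018,  0.1322]), 'cur': np.float64(98.04), 'rz': np.float64(0.001)}
```

Emit:
step_arm(
  steps=[
    {"x": 0, "y": -0.0005, "z": 0.04, "rx": 0, "ry": 0, "rz": 0, "claw": 0.2},
    {"x": 0, "y": -0.0005, "z": 0.08, "rx": 0, "ry": 0, "rz": 0, "claw": 0.2},
    {"x": 0, "y": -0.0005, "z": 0.115, "rx": 0, "ry": 0, "rz": 0, "claw": 0.2},
    {"x": 0, "y": -0.0005, "z": 0.132, "rx": 0, "ry": 0, "rz": 0, "claw": 0.2},
    {"x": 0, "y": -0.0005, "z": 0.132, "rx": 0, "ry": 0, "rz": 0, "claw": 0.2},
    {"x": 0, "y": -0.0005, "z": 0.132, "rx": 0, "ry": 0, "rz": 0, "claw": -1},
    {"x": 0, "y": -0.0005, "z": 0.132, "rx": 0, "ry": 0, "rz": 0, "claw": -1},
    {"x": 0, "y": -0.0005, "z": 0.132, "rx": 0, "ry": 0, "rz": 0, "claw": -1},
    {"x": 0, "y": -0.0005, "z": 0.132, "rx": 0, "ry": 0, "rz": 0, "claw": -1},
    {"x": 0, "y": -0.0005, "z": 0.132, "rx": 0, "ry": 0, "rz": 0, "claw": -1},
    {"x": 0, "y": -0.0005, "z": 0.132, "rx": 0, "ry": 0, "rz": 0, "claw": -1},
    {"x": 0, "y": -0.0005, "z": 0.132, "rx": 0, "ry": 0, "rz": 0, "claw": -1},
  ],
)

```text
time: 31.75
tool_pos: [0.424, -0.2751, 0.0118]
tool_rot: [-3.141, 0.001, -3.002]
contact_force: [0.2, 1.0, 6.6]
opening: 0.0246
grip_force: 15.0
```

```bash
python3 -c "
from h import *
st(); go(.6127,-.0077,.125,98)"
```

```text
31.75 [ 0.424  -0.2751  0.0118] [-3.141e+00  1.000e-03 -3.002e+00] open 0.0246 grip 15.0 q [-0.73  0.59  1.82  0.    0.73 -2.44]
{'sh': array([-0.2989,  0.318 , -0.1509]), 'cur': np.float64(98.0), 'rz': np.float64(-0.0)}
```

Emit:
step_arm(
  steps=[
    {"x": 0, "y": 0, "z": -0.04, "rx": 0, "ry": 0, "rz": 0, "claw": -1},
    {"x": 0, "y": 0, "z": -0.09, "rx": 0, "ry": 0, "rz": 0, "claw": -1},
    {"x": 0, "y": 0, "z": -0.15, "rx": 0, "ry": 0, "rz": 0, "claw": -1},
    {"x": -0.037, "y": 0.04, "z": -0.15, "rx": 0, "ry": 0, "rz": 0, "claw": -1},
    {"x": -0.075, "y": 0.08, "z": -0.15, "rx": 0, "ry": 0, "rz": 0, "claw": -1},
    {"x": -0.112, "y": 0.119, "z": -0.15, "rx": 0, "ry": 0, "rz": 0, "claw": -1},
    {"x": -0.15, "y": 0.159, "z": -0.15, "rx": 0, "ry": 0, "rz": 0, "claw": -1},
    {"x": -0.187, "y": 0.199, "z": -0.15, "rx": 0, "ry": 0, "rz": 0, "claw": -1},
    {"x": -0.224, "y": 0.238, "z": -0.15, "rx": 0, "ry": 0, "rz": 0, "claw": -1},
    {"x": -0.262, "y": 0.278, "z": -0.15, "rx": 0, "ry": 0, "rz": 0, "claw": -1},
    {"x": -0.299, "y": 0.318, "z": -0.15, "rx": 0, "ry": 0, "rz": 0, "claw": -1},
    {"x": -0.299, "y": 0.318, "z": -0.15, "rx": 0, "ry": 0, "rz": 0, "claw": -1},
  ],
)

```text
time: 32.75
tool_pos: [0.6154, -0.0013, 0.1233]
tool_rot: [3.14, 0.003, -2.997]
contact_force: [-0.4, -0.5, -0.8]
opening: 0.0244
grip_force: 15.0
```

```bash
python3 -c "
from h import *
im,d,W=cloud('scene'); 
a=W.reshape(-1,3); m=(np.hypot(a[:,0]-.6127,a[:,1]+.0077)<.013)&(a[:,2]>.1)&(a[:,2]<.15); print(np.percentile(a[m,2],[5,50,95]))
st(); go(.6127,-.0077,.048,98)
im=cv2.resize(im[180:320,200:440],(720,420));cv2.imwrite('pics/s8.png',im)"
```

```text
[0.12411999 0.13608417 0.13937553]
32.8 [ 0.6136 -0.004   0.1229] [ 3.141  0.    -2.997] open 0.0249 grip 15.0 q [-0.13  0.59  1.41  0.    1.14 -1.85]
{'sh': array([ 0.002 , -0.0047,  0.0999]), 'cur': np.float64(98.28), 'rz': np.float64(0.0062)}
```

View pics/s8.png

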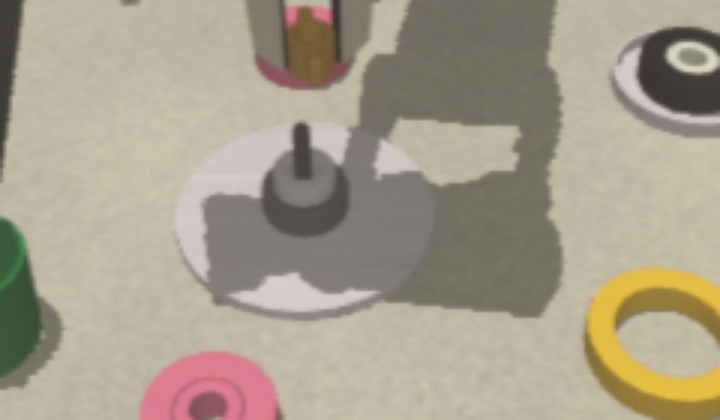

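The roll and spacer are on the stud, and the nut is held upright above them at (310,45).

Emit:
step_arm(
  steps=[
    {"x": 0, "y": 0, "z": 0, "rx": 0, "ry": 0, "rz": 0, "claw": -1},
    {"x": 0, "y": 0, "z": 0, "rx": 0, "ry": 0, "rz": 0, "claw": -1},
    {"x": 0, "y": 0, "z": 0.025, "rx": 0, "ry": 0, "rz": 0, "claw": -1},
    {"x": 0, "y": 0, "z": 0.04, "rx": 0, "ry": 0, "rz": 0, "claw": -1},
    {"x": 0, "y": 0, "z": 0.055, "rx": 0, "ry": 0, "rz": 0, "claw": -1},
    {"x": 0, "y": 0, "z": 0.07, "rx": 0, "ry": 0, "rz": 0, "claw": -1},
    {"x": 0, "y": 0, "z": 0.085, "rx": 0, "ry": 0, "rz": 0, "claw": -1},
    {"x": 0, "y": 0, "z": 0.093, "rx": 0, "ry": 0, "rz": 0, "claw": -1},
    {"x": 0, "y": 0, "z": 0.097, "rx": 0, "ry": 0, "rz": 0, "claw": -1},
    {"x": 0, "y": 0, "z": 0.0985, "rx": 0, "ry": 0, "rz": 0, "claw": -1},
    {"x": 0, "y": 0, "z": 0.0985, "rx": 0, "ry": 0, "rz": 0, "claw": -1},
  ],
)

```text
time: 33.72
tool_pos: [0.6126, -0.0074, 0.0496]
tool_rot: [-3.142, 0.0, -3.002]
contact_force: [0.2, 0.1, -0.5]
opening: 0.025
grip_force: 15.0
```

```bash
python3 -c "
from h import *
im,d,W=cloud('scene'); 
a=W.reshape(-1,3); m=(np.hypot(a[:,0]-.6127,a[:,1]+.0077)<.013)&(a[:,2]>.05)&(a[:,2]<.08); print(np.percentile(a[m,2],[5,50,95]))
st(); print(robot.observe()['contact_force'])"
```

```text
[0.05375617 0.06471982 0.07226404]
33.77 [ 0.6128 -0.0075  0.05  ] [-3.141e+00  1.000e-03 -3.002e+00] open 0.0247 grip 15.0 q [-0.14  0.68  1.48 -0.    0.98 -1.85]
[-0.14848121 -0.62839813  0.22574413]
```

Emit:
step_arm(
  steps=[
    {"x": 0, "y": 0, "z": 0.001, "rx": 0, "ry": 0, "rz": 0, "claw": -1},
    {"x": 0, "y": 0, "z": 0.002, "rx": 0, "ry": 0, "rz": 0, "claw": -1},
    {"x": 0, "y": 0, "z": 0.0022, "rx": 0, "ry": 0, "rz": 0, "claw": -1},
    {"x": 0, "y": 0, "z": 0.0022, "rx": 0, "ry": 0, "rz": 0, "claw": 0},
    {"x": 0, "y": 0, "z": 0.0022, "rx": 0, "ry": 0, "rz": 0, "claw": 0},
    {"x": 0, "y": 0, "z": 0.0022, "rx": 0, "ry": 0, "rz": 0, "claw": 0},
    {"x": 0, "y": 0, "z": 0.0022, "rx": 0, "ry": 0, "rz": 0, "claw": 0},
    {"x": 0, "y": 0, "z": 0.0022, "rx": 0, "ry": 0, "rz": 0, "claw": 0},
    {"x": 0, "y": 0, "z": -0.05, "rx": 0, "ry": 0, "rz": 0, "claw": 0},
    {"x": 0, "y": 0, "z": -0.1, "rx": 0, "ry": 0, "rz": 0, "claw": 0},
    {"x": 0, "y": 0, "z": -0.14, "rx": 0, "ry": 0, "rz": 0, "claw": 0},
    {"x": 0, "y": 0, "z": -0.14, "rx": 0, "ry": 0, "rz": 0, "claw": 0},
  ],
)

```text
time: 34.77
tool_pos: [0.6159, -0.0078, 0.1618]
tool_rot: [-3.138, 0.012, -3.002]
contact_force: [1.2, -1.5, 0.6]
opening: 0.0456
grip_force: 0.0
```

```bash
python3 -c "
from h import *
im,d,W=cloud('scene'); circ(W,.6126,-.0077,.03,.054,.07);circ(W,.6126,-.0077,.02,.036,.044);circ(W,.6126,-.0077,.027,.02,.032);circ(W,.4998,.239,.045,.018,.035)
a=W.reshape(-1,3); m=(np.hypot(a[:,0]-.6127,a[:,1]+.0077)<.024)&(a[:,2]>.05)&(a[:,2]<.07); print(np.percentile(a[m,2],[5,50,95]))
st()
im=cv2.resize(im[120:330,100:470],(740,420));cv2.imwrite('pics/s9.png',im)"
```

```text
210 [ 0.6139 -0.007 ] 0.0244 z50 0.0627
124 [ 0.6131 -0.0071] 0.0179 z50 0.041
270 [ 0.6122 -0.0079] 0.0252 z50 0.0268
661 [0.5003 0.2391] 0.0336 z50 0.0263
[0.05166144 0.0624781  0.06568635]
34.82 [ 0.6145 -0.0077  0.1586] [-3.139  0.008 -3.002] open 0.0454 grip 0.0 q [-0.14  0.56  1.37  0.    1.21 -1.85]
```

View pics/s9.png

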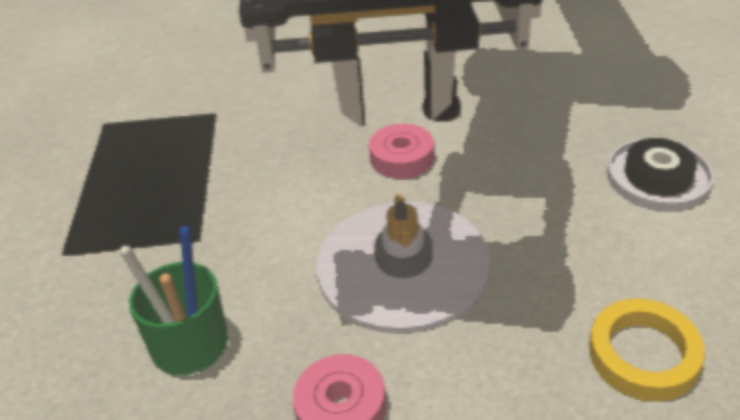

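The stack at (402,240) is rebuilt with the nut upright on top. The wide roll lies flat in the can at (660,165), and the bystanders are where they were. Handing in.

```bash
python3 -c "
from h import *
st(); print(robot.hand_in())"
```

```text
34.82 [ 0.6145 -0.0077  0.1586] [-3.139  0.008 -3.002] open 0.0454 grip 0.0 q [-0.14  0.56  1.37  0.    1.21 -1.85]
the job is handed in; nothing more can be done
None
```

I handed the job in at 34.8 s; it returned no verdict, but the last picture and depth readings show the wide roll flat in the can, the narrow roll, spacer and upright wing nut seated on the spindle, and the loupe, tape and pen cup where they were.

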